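# Bayonet cap over a seated gauge block

### The job

Stand the thickest of the three steel gauge blocks squarely in the rectangular pocket of the holding fixture, right down on its floor, and let go of it. Then put the bayonet cap into the fixture's socket, lugs through the two keyways, push it fully down against the spring and turn it a quarter turn clockwise (seen from above) so that its rim keeps the block in. Finish still holding the cap by its bar and pressing it fully home: do not let go, leave the other things on the table where they are and do not touch the dial indicator on its stand.

Things in the scene. Friction and masses are not known exactly. Their poses are not given: they have to be found in the camera images.
- fixture: Fixed aluminium holding fixture. Origin on the table under the socket's axis, z up, +x from socket to pocket. Base plate x -49 to 91, y -42 to 42, 8 mm thick; on it a dark square tower (the bayonet socket) x, y -29 to 29, top at z 44.5 mm; beside it a low pocket plate x 29.5 to 83.5, y -26 to 26, top at z 17 mm.
- pocket (a point): Centre of the pocket's floor, 8 mm above the table, 48 mm from the socket's axis; axes as the fixture's. The pocket is 34 mm (x) by 24 mm (y), 9 mm deep, with a 1.5 mm chamfer, open above. The tower wall stands 2 mm from its near edge.
- socket (a point): Centre of the socket's mouth on the tower's top, 44.5 mm above the table; axes as the fixture's. Bore 32 mm wide through an 8 mm cover, with two keyways 13 mm wide at +y and -y (red lines on the tower) out to 24 mm from the axis. Below the cover the lugs turn only clockwise seen from above, from +-y to +-x; stops end the turn at about 94 degrees.
- spring_plate (a joint): Plate in the socket, m: 0 = up (top 13 mm below the mouth), grows as the cap presses it down, limit 0.010. Spring about 5.4 N at 0, 0.6 N more per mm. The lugs clear the cover's underside from 0.005 on; the cap's rim lies flat on the tower's top at 0.009. A turned cap that is let go rises back to 0.005.
- cap_bar (a point): Centre of the black grip bar on top of the loose bayonet cap, 41 mm above the end of its nose and 13 mm above the rim's upper face. The bar is 22 mm thick (x), 44 mm long (y), 26 mm high, with a red line along its top; the lugs lie in line with it. z up along the cap's axis; half a turn makes no difference.
- cap: The bayonet cap, about 220 g, starts standing on its nose. Origin: centre of the nose's end; axes as cap_bar. Nose 28 mm across, z 0 to 22 mm, with two lugs at +y and -y, 9 mm wide, z 4 to 10 mm, 44 mm over both; rim disc 80 mm across, z 22 to 28 mm; bar to z 54 mm. Fully home, the nose's end is 22.5 mm above the table.
- gauge_block_3_mid (a point): Centre of the thickest gauge block: plain steel, 30 mm (x) by 20 mm (y, its thickness) by 35 mm high (z), 165 g, standing on the table on its 30 x 20 mm end. The one to seat. In the pocket its top ends 43 mm above the table, 1.5 mm below the cap's rim.
- gauge_block_1_mid (a point): Centre of the thinnest gauge block, 30 x 10 x 35 mm, standing; to be left alone.
- gauge_block_2_mid (a point): Centre of the middle gauge block, 30 x 12 x 35 mm, standing; to be left alone.
- indicator_stand: Obstacle, fixed: dial indicator on a magnetic stand, 175 mm high. Its base (60 x 52 mm) and column stand 55 to 67 mm from this origin (on the table) along +y of its frame; at the top an arm reaches to the dial, 57 mm from the origin along -y, 57 mm across, 77 to 163 mm above the table. Nothing of it is to be touched.
Not all that is in view belongs to the job. There is more than one size of the part that bears gauge_block_3_mid; the job needs the smaller.

How it is judged:
On the way, in this order (a step that is already met when the one before it is completed fails the run):
1. the thickest block stands square on the pocket's floor, let go (horizontal distance between gauge_block_3_mid and pocket below 0.0035 m and z of gauge_block_3_mid in the frame of fixture between 0.0235 and 0.0275 m and angle between gauge_block_3_mid's own z axis and vertical below 0.06 rad and angle between the x axis of gauge_block_3_mid and the x axis of fixture, either way round below 0.15 rad and contact force between the fingers and gauge_block_3 below 0.1 N), for 0.2 s.
2. the cap is pushed into the socket against the spring (horizontal distance between cap_bar and socket below 0.005 m and angle between cap_bar's own z axis and vertical below 0.08 rad and value of joint spring_plate above 0.004 m), for 0.1 s.
At the end, for the whole second after the job is handed in: Block: within 3.5 mm of the pocket's centre, 2 mm of its floor, 0.15 rad of square, 0.06 rad of upright, released. Cap: within 5 mm of the socket's axis, upright within 0.08 rad, within 0.35 rad of a full quarter turn, still, fingers on it with over 1 N, spring plate over 7 mm down (all of step 1 and horizontal distance between cap_bar and socket below 0.005 m and angle between cap_bar's own z axis and vertical below 0.08 rad and value of joint spring_plate above 0.007 m and angle between the y axis of cap_bar and the x axis of fixture, either way round below 0.35 rad and contact force between the fingers and cap above 1 N and angular speed of cap below 0.3 rad/s); the arm keeps its last pose, push and grip.
It fails at once if the 10 mm gauge block is moved by more than 25 mm (distance of gauge_block_1_mid from where it was at the start of the episode above 0.025 m).
It fails at once if the 12 mm gauge block is moved by more than 25 mm (distance of gauge_block_2_mid from where it was at the start of the episode above 0.025 m).
It fails at once if the indicator stand is touched with over 2 N (contact force between any of the arm, the fingers, cap, gauge_block_3 and indicator_stand above 2 N).
It also fails if it takes over 64 s, if anything falls off the work surface, if the arm or the gripper's body presses on something with over 40 N, if the wrist force passes 120 N, or if a joint passes its speed limit or range.

### The arm

A 6-joint arm with a two-finger parallel gripper is mounted at the origin on a cart in front of the work surface, level with it; the furniture and walls round the work are solid. World frame = base frame: x ahead of the robot, y to its left, z up, the work surface at z = 0. Lengths are in m, angles in rad, forces in N, time in s.
With the tool pointing down it reaches from about 0.25 to 0.775 m from the base axis. Payload 4 kg.
Tool frame: the origin (TCP) lies midway between the tips of the shut fingers; the grasp point (between the pads) lies 19 mm behind it; z points along the fingers, y is the direction in which the jaws open and shut (so a half turn about z gives the same grasp; the last joint's range is limited). The gripper opens to 94 mm and grips with 3 to 60 N. Pads are 16 mm wide; open, the fingers measure 119 mm over their backs; the gripper's body (75 mm by 177 mm) begins 78 mm behind the grasp point.
Start: joints at [1.165, 0.087, 1.371, -0, 1.684, -0.103], TCP at [0.164, 0.525, 0.175] pointing down, gripper open.
Joint ranges: [-3.1, 3.1], [-0.76, 2.03], [0.27, 2.55], [-1.08, 4.22], [0.17, 2.65], [-2.57, 2.57]. Speed limits (rad/s): [2.79, 2.79, 3.14, 3.14, 3.14, 3.14].

### API

Orientations are given as [roll, pitch, yaw] about the fixed x, y, z axes, in that order (R = Rz(yaw) Ry(pitch) Rx(roll)).
In Python, from bench import robot gives the robot as it stands.
- The arm moves only by the tool carry_out, never from a script. Its argument "deltas" is text: rows parted by semicolons, each of 7 numbers parted by spaces: the shift along the tool's x, y, z in mm, then the turn, a rotation vector about the tool's x, y, z in rad, then the closure, from 0 (fully open) to 1 (shut). A call has exactly 8 rows; each row is the pose to reach, as a shift and turn from the pose commanded when the call began, along the tool's axes at that moment; what a row does not reach only later rows make up. A row lasts 1/12 s, in which the tool goes at most 41.7 mm and 7.16 degrees, less where a joint would pass 70% of its speed; a pose out of reach is approached as far as the arm can. A call with a gripper value outside its range is refused whole. The fingers move at their own pace and stop on an object; the grip force is fixed at half the most. Time passes only in rows, so rows that repeat a pose let the fingers close, or fill a call up. It gives the time, the measured TCP pose, the force and the opening at its end, in the units of the state.
- robot.get_obs(): the state, without advancing time (a new reading comes with each control period).
- robot.snapshot(name): name is "side" or "top" or "wrist"; returns a dict with "pixels" (400x640x3 uint8, red, green, blue), "range_z" (400x640 float32, m along the optical axis (not along the pixel's ray), 0 where there is no reading), "camera_matrix" (3x3 intrinsics, pixels), "rvec" (rotation vector, rad) and "tvec" (3), from world to camera coordinates, as OpenCV has them. Camera axes: x right, y down, z forward; pixel columns grow to the right and rows downward; lengths in m; the calibration is good to about 2 mm. A picture is of the moment at which its call begins.
- robot.close_job(): hands the job in, once; it reports no verdict.
Trained networks look in a picture, given as the dict that the camera call returned (one of the last four; its "shot" number tells which), for a name from the list of things; names that differ only in an ending like _2 or _b are one class to them, and where a whole thing is asked for, a point or a joint stands for the part that bears it (a point fixed in the world has none). Each returns a list of dicts, best first, with "p" (0 to 1); they miss things now and then, are a little off and sometimes report something else, mostly with a low value. They report only what shows in the picture. A call takes as long as a camera call. They do not tell look-alikes from the thing itself.
- robot.look_for(picture, thing): "at" ([x, y, z] in m, in the coordinates of the camera as it stood for that picture, good to about 4 mm: the middle of the surface that is visible of it).
- robot.place_of(picture, thing): "at" ([x, y, z] in m, in the coordinates of the camera as it stood for that picture, good to about 4 mm: a listed point, or the origin of a listed thing).
The state is a dict: "time": time; "joint_positions": joint angles; "qvel": joint speeds; "joint_torque": joint torques, N m; "tool_pos": TCP position; "ee_rot": TCP orientation; "wrist_force": force on the tool from outside, world axes, zero at the start; "wrist_torque": the same for the moment, N m; "width": finger opening in m.
Only numpy, scipy, OpenCV 4.12 (cv2) and the standard library are available. Lean on these libraries where they do the work, as an engineer would, in place of code of your own. Each camera call takes 0.05 s, during which the arm holds its last target.

## Working session

There is one attempt and no reset: what is moved stays moved. The work goes in short steps, Python scripts to look and compute and a tool call to move; the robot and the scene stay as the last step left them, time stands still between calls to the robot, and variables do not carry over. Pictures are saved under pics/ and viewed, and the job is handed in when it is done.

Besides the shell and the picture viewer there is one more tool, called after ">>>" by a JSON object that holds its "op" and its "data", one argument or row to a line. carry_out: Moves the arm, as the interface text tells. Its arguments: {"type":"object","properties":{"deltas":{"type":"string"}},"required":["deltas"]}

```bash
ls; mkdir -p pics; cat > h.py <<'E'
import numpy as np, cv2
from bench import robot
from scipy.spatial.transform import Rotation as R
def snap(n,fn=None):
    s=robot.snapshot(n)
    if fn: cv2.imwrite('pics/'+fn+'.png',cv2.cvtColor(s['pixels'],cv2.COLOR_RGB2BGR))
    return s
def c2w(s,p):
    Rm=cv2.Rodrigues(np.array(s['rvec'],float))[0]
    return (np.atleast_2d(p)-np.array(s['tvec']).ravel())@Rm
def cloud(s):
    K=s['camera_matrix'];z=s['range_z'];v,u=np.indices(z.shape)
    P=np.stack([(u-K[0,2])/K[0,0]*z,(v-K[1,2])/K[1,1]*z,z],-1).reshape(-1,3)
    W=c2w(s,P).reshape(z.shape+(3,));W[z==0]=np.nan
    return W
def w2p(s,P):
    p,_=cv2.projectPoints(np.atleast_2d(P).astype(float),np.array(s['rvec'],float),np.array(s['tvec'],float),s['camera_matrix'],None);return p[:,0]
E
cat > a.py <<'E'
from h import *
np.set_printoptions(precision=4,suppress=True)
o=robot.get_obs();print(o)
for n in ['top','side']:
    s=snap(n,n+'0')
    print(n,s['shot'],c2w(s,[0,0,0]))
    for t in ['fixture','pocket','socket','cap_bar','gauge_block_3_mid','indicator_stand']:
        for d in robot.place_of(s,t)[:5]:
            print(t,round(d['p'],2),c2w(s,d['at'])[0],w2p(s,c2w(s,d['at']))[0].round())
E
python3 a.py
```

```text
pics
{'time': 0.0, 'joint_positions': array([ 1.1649,  0.0879,  1.3722,  0.    ,  1.6836, -0.1031]), 'qvel': array([-0.0021,  0.0014,  0.0006, -0.0002, -0.0006, -0.0005]), 'joint_torque': array([  0.0003, -34.0185, -30.2427,   0.0717,   0.033 ,  -0.0002]), 'tool_pos': array([0.1638, 0.5244, 0.1742]), 'ee_rot': array([-3.1395, -0.0002,  2.8388]), 'wrist_force': array([-0.1342, -0.5822,  0.3634]), 'wrist_torque': array([ 0.0476,  0.0442, -0.0242]), 'width': 0.09391893063699872}
top 1 [[0.3037 0.0064 1.4167]]
fixture 0.59 [ 0.5363 -0.2895 -0.0031] [405. 206.]
pocket 0.93 [ 0.5847 -0.295   0.0068] [407. 190.]
socket 0.71 [ 0.5332 -0.2845  0.0446] [407. 205.]
cap_bar 0.63 [ 0.6461 -0.1274  0.0412] [353. 166.]
gauge_block_3_mid 0.62 [0.4405 0.1016 0.0264] [273. 236.]
gauge_block_3_mid 0.38 [0.5128 0.1431 0.0166] [260. 211.]
side 2 [[0.4357 0.9014 0.7245]]
fixture 0.98 [ 0.5252 -0.2878  0.0081] [324. 156.]
pocket 0.78 [ 0.5796 -0.2987  0.0132] [308. 152.]
socket 0.78 [ 0.5389 -0.2913  0.0461] [319. 145.]
socket 0.45 [ 0.6427 -0.1295  0.0458] [282. 170.]
cap_bar 0.9 [ 0.6426 -0.1276  0.0456] [282. 171.]
gauge_block_3_mid 0.72 [0.4461 0.0968 0.0261] [343. 226.]
gauge_block_3_mid 0.59 [0.5132 0.1425 0.0222] [316. 238.]
```

View pics/top0.png

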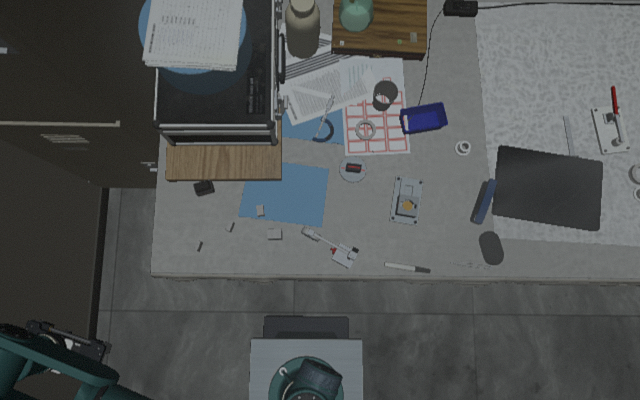

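View pics/side0.png

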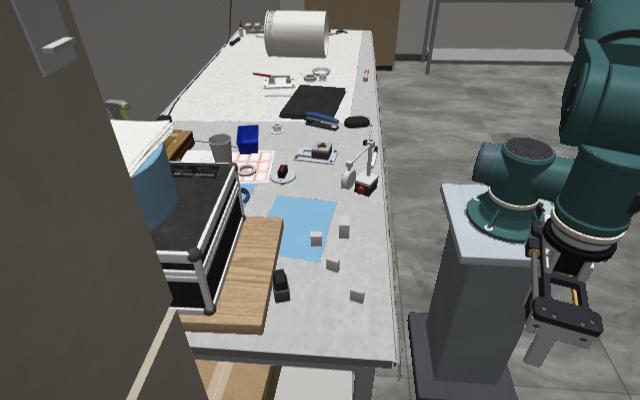

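```bash
python3 -c "
import cv2
a=cv2.imread('pics/top0.png')[120:280,220:440];cv2.imwrite('pics/topc.png',cv2.resize(a,None,fx=3.6,fy=3.6,interpolation=cv2.INTER_CUBIC))
a=cv2.imread('pics/side0.png')[110:270,250:400];cv2.imwrite('pics/sidec.png',cv2.resize(a,None,fx=3.7,fy=3.7,interpolation=cv2.INTER_CUBIC))"
```

```text
(no output)
```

View pics/topc.png

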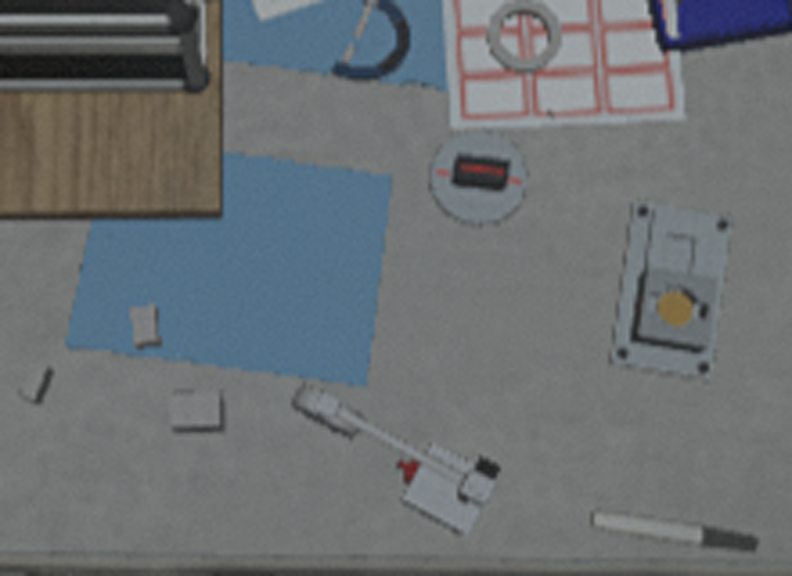

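View pics/sidec.png

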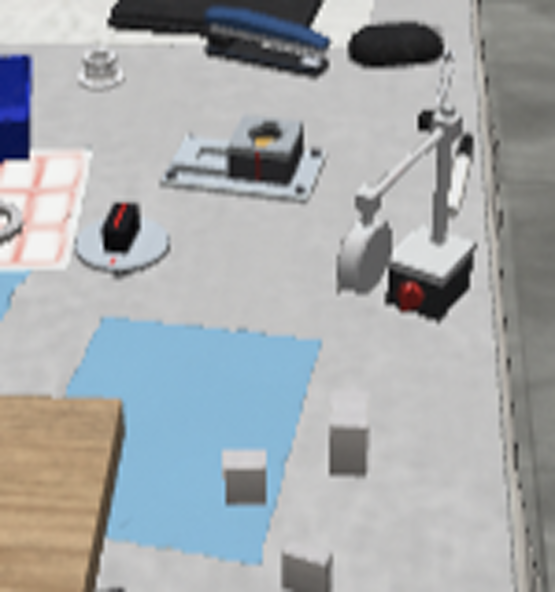

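The top view shows the fixture at (405,206), the cap at (353,168) and the indicator at about (330,245). There are blocks at (273,236), (260,211) and (231,227), plus something at (200,245). I'll measure the block candidates from depth.

```bash
cat > b.py <<'E'
from h import *
np.set_printoptions(precision=4,suppress=True)
for n in ['top','side']:
    s=snap(n); W=cloud(s)
    m=(W[...,2]>0.012)&(W[...,0]>0.3)&(W[...,0]<0.75)&(W[...,1]>-0.4)&(W[...,1]<0.45)
    k,l,st,c=cv2.connectedComponentsWithStats(m.astype(np.uint8))
    for i in range(1,k):
        if st[i,4]<12: continue
        P=W[l==i]; top=P[P[:,2]>P[:,2].max()-0.008]
        print(n,st[i,:5],'zmax',P[:,2].max().round(4),'top mean',top.mean(0),'ext',np.ptp(top[:,:2],axis=0))
    tb=W[(abs(W[...,2])<0.02)&(W[...,0]>0.35)&(W[...,0]<0.65)&(abs(W[...,1])<0.3)][:,2];print('table',np.median(tb))
s=snap('wrist','w0');print(c2w(s,[0,0,0]),s['camera_matrix']); print(robot.get_obs()['time'])
Rm=cv2.Rodrigues(s['rvec'])[0]; o=robot.get_obs(); Rt=R.from_euler('xyz',o['ee_rot']).as_matrix()
print('cam in tool',Rt.T@(c2w(s,[0,0,0])[0]-o['tool_pos']), Rt.T@Rm.T)
E
python3 b.py
```

```text
top [ 152  109  130   87 8472] zmax 0.2209 top mean [0.7278 0.2597 0.2152] ext [0.0498 0.312 ]
top [312 135  19   7  57] zmax 0.0215 top mean [ 0.7394 -0.0355  0.0163] ext [0.0203 0.0544]
top [358 135  15   5  43] zmax 0.0277 top mean [ 0.7449 -0.168   0.0224] ext [0.0098 0.0426]
top [353 141   6   8  18] zmax 0.0171 top mean [ 0.7195 -0.1383  0.0141] ext [0.0221 0.0154]
top [396 141  15  12  60] zmax 0.0205 top mean [ 0.7102 -0.2869  0.0145] ext [0.0355 0.0433]
top [359 145  13   8  25] zmax 0.0176 top mean [ 0.7097 -0.166   0.014 ] ext [0.0214 0.0364]
top [339 146  27  36 584] zmax 0.0593 top mean [ 0.6422 -0.1272  0.0543] ext [0.0218 0.0411]
top [352 151   9   4  15] zmax 0.0173 top mean [ 0.6962 -0.1412  0.0141] ext [0.0105 0.0247]
top [395 178  25  43 639] zmax 0.0515 top mean [ 0.535  -0.2849  0.0456] ext [0.0615 0.0627]
top [256 204   8  12  82] zmax 0.0431 top mean [0.5154 0.1429 0.0376] ext [0.0292 0.0207]
top [226 220   8  12  59] zmax 0.0417 top mean [0.4687 0.2292 0.037 ] ext [0.0292 0.0168]
top [301 226  58  42 665] zmax 0.1758 top mean [ 0.3839 -0.1085  0.1711] ext [0.0
[... 916 characters left out ...]
zmax 0.0155 top mean [ 0.6933 -0.1254  0.0128] ext [0.0147 0.0383]
side [339 216  11  21 210] zmax 0.0502 top mean [0.4431 0.1007 0.0468] ext [0.027  0.0424]
side [310 232  12  12 133] zmax 0.0392 top mean [0.5142 0.1443 0.0349] ext [0.0293 0.0224]
side [326 256  14  14 141] zmax 0.0379 top mean [0.4658 0.2299 0.0346] ext [0.031  0.0192]
side [350 287  15  14 147] zmax 0.0377 top mean [0.4082 0.3186 0.0342] ext [0.0303 0.0176]
table -0.0002013246719780908
[[0.0865 0.5484 0.3847]] [[317.6933   0.     319.4976]
 [  0.     317.6933 196.8192]
 [  0.       0.       1.    ]]
0.85
cam in tool [ 0.081  -0.0008 -0.2092] [[-0.0004 -0.9611 -0.2763]
 [ 1.     -0.0005  0.0003]
 [-0.0005 -0.2763  0.9611]]
```

The candidates are:
- (273,236): about 49 mm high, so it is the oversize look-alike.
- (260,211): about 20 mm thick and 35–38 mm high at (0.514, 0.143). It fits.
- (231,227) and (200,245): the thin blocks.

Next I'll move the wrist camera over them to confirm with a crop.

```bash
cat >> h.py <<'E'
np.set_printoptions(precision=4,suppress=True)
def delta(x,y,z,yaw):
    o=robot.get_obs();Rt=R.from_euler('xyz',o['ee_rot'])
    d=Rt.inv().apply(np.array([x,y,z])-o['tool_pos'])*1000
    rv=(Rt.inv()*R.from_euler('xyz',[np.pi,0,yaw])).as_rotvec()
    print('t',round(o['time'],2),'pos',o['tool_pos'],'rpy',o['ee_rot'],'F',o['wrist_force'].round(1),'w',round(o['width'],4),'qd',abs(o['qvel']).max().round(3));print('DELTA mm',d.round(2),'rot',rv.round(4),'q',o['joint_positions'])
E
python3 -c "
from h import *
delta(0.50,0.15,0.2,3.2)
s=snap('top');W=cloud(s);print(W[150:182:6,224:282:8,2].round(3),W[175,224:282:8,:2])"
```

```text
t 0.85 pos [0.164  0.525  0.1755] rpy [3.1414 0.     2.8388] F [ 0.4  0.2 -0.1] w 0.0939 qd 0.001
DELTA mm [-432.52 -257.74  -24.57] rot [ 0.0001  0.0001 -0.3612] q [ 1.1649  0.0871  1.3707 -0.      1.6836 -0.1031]
[[0.029 0.031 0.031 0.034 0.034 0.033 0.036 0.031]
 [0.035 0.031 0.033 0.04  0.042 0.033 0.034 0.038]
 [0.035 0.04  0.03    nan 0.034 0.032 0.032 0.032]
 [0.042 0.031 0.035 0.04  0.03  0.029 0.034 0.032]
 [0.04  0.037 0.031 0.039 0.036 0.037 0.037 0.037]
 [0.012 0.006 0.007 0.008 0.004 0.004 0.001 0.004]] [[0.6153 0.2497]
 [0.6158 0.2264]
 [0.6159 0.2029]
 [0.6166 0.1796]
 [0.6178 0.1566]
 [0.6183 0.1332]
 [0.6172 0.1092]
 [0.618  0.0858]]
```

>>> {"op": "carry_out", "data": {
  "deltas": "-18 -11 -5 0 0 -0.02 0; -51 -30 -10 0 0 -0.05 0; -85 -50 -15 0 0 -0.08 0; -119 -71 -20 0 0 -0.11 0; -153 -91 -25 0 0 -0.14 0; -187 -111 -25 0 0 -0.17 0; -221 -132 -25 0 0 -0.20 0; -255 -152 -25 0 0 -0.23 0"
}}

```text
time: 1.57
tool_pos: [0.3631, 0.3023, 0.2009]
ee_rot: [3.141, 0.001, 3.07]
wrist_force: [1.0, 0.5, -0.7]
width: 0.0942
```

```bash
python3 -c "
from h import *
delta(0.50,0.15,0.2,3.2)"
```

```text
t 1.57 pos [0.3631 0.3023 0.2009] rpy [3.1408 0.001  3.0705] F [ 1.   0.5 -0.7] w 0.0942 qd 1.347
DELTA mm [-147.42 -142.18    0.88] rot [ 0.0007  0.001  -0.1295] q [ 0.5742 -0.0914  1.4989  0.0001  1.7328 -0.9255]
```

>>> {"op": "carry_out", "data": {
  "deltas": "-27 -26 0 0 0 -0.03 0; -54 -52 0 0 0 -0.06 0; -81 -78 0 0 0 -0.09 0; -105 -101 0 0 0 -0.12 0; -125 -120 0 0 0 -0.13 0; -140 -135 0 0 0 -0.13 0; -147 -142 0 0 0 -0.13 0; -147 -142 0 0 0 -0.13 0"
}}

```text
time: 2.23
tool_pos: [0.4992, 0.1501, 0.2]
ee_rot: [-3.141, -0.001, -3.087]
wrist_force: [0.1, -0.3, -0.5]
width: 0.0946
```

```bash
cat > c.py <<'E'
from h import *
delta(0.514,0.143,0.2,3.2)
s=snap('wrist','w1'); W=cloud(s)
m=(W[...,2]>0.02)&(W[...,2]<0.09)&(W[...,0]<0.6)
k,l,st,c=cv2.connectedComponentsWithStats(m.astype(np.uint8))
for i in range(1,k):
    if st[i,4]<100: continue
    P=W[l==i]; z=np.percentile(P[:,2],95); T=P[abs(P[:,2]-z)<0.004][:,:2].astype(np.float32)
    r=cv2.minAreaRect(T*1000); print(st[i],'z',z.round(4),'rect',np.array(r[0]).round(1),np.array(r[1]).round(1),r[2],'med',np.median(T,0))
E
python3 c.py
```

```text
t 2.23 pos [0.4992 0.1501 0.2   ] rpy [-3.1414 -0.0006 -3.0874] F [ 0.1 -0.3 -0.5] w 0.0946 qd 0.047
DELTA mm [-14.36  -7.93  -0.03] rot [-0.0002 -0.0006 -0.0042] q [ 0.1835  0.0202  1.3926 -0.0002  1.7294 -1.4416]
[  40   20  100   76 4099] z 0.0713 rect [ 379.3 -112.6] [ 6.2 11.4] 76.69307708740234 med [ 0.3797 -0.1115]
[456  91  26  28 391] z 0.036 rect [408.2 316.5] [10.6 29.7] 71.0930404663086 med [0.4079 0.3162]
[257 114  38  26 930] z 0.0479 rect [443.7  97. ] [26.8 40.3] 1.2129743099212646 med [0.4434 0.0978]
[375 138  22  28 332] z 0.036 rect [466.7 227.6] [12.4 30. ] 69.7242202758789 med [0.4665 0.2274]
[304 173  17  27 428] z 0.0359 rect [514.1 141.2] [30.9 19.6] 3.090930461883545 med [0.5131 0.1412]
[ 417  223   48   38 1081] z 0.061 rect [578.  309.6] [23.6 37.1] 16.24602508544922 med [0.5761 0.3114]
```

View pics/w1.png

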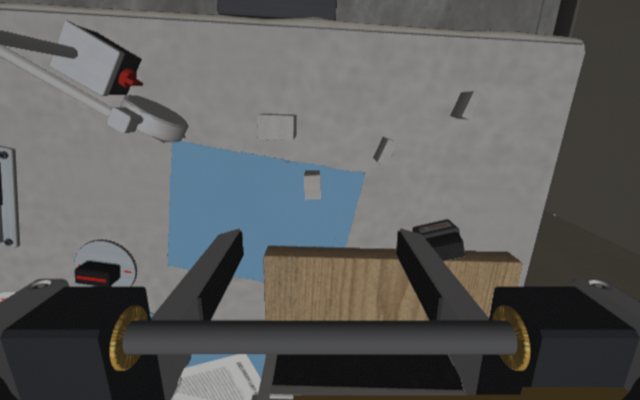

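```bash
python3 -c "
import cv2
a=cv2.imread('pics/w1.png')[90:215,240:490];cv2.imwrite('pics/w1c.png',cv2.resize(a,None,fx=3.2,fy=3.2,interpolation=cv2.INTER_CUBIC))
from h import *
delta(0.5141,0.1412,0.1,3.196)"
```

```text
t 2.28 pos [0.4984 0.1514 0.2001] rpy [ 3.141  -0.0008 -3.0858] F [ 0.1  0.4 -0.4] w 0.0938 qd 0.034
DELTA mm [-15.22 -11.09 100.13] rot [ 0.0006 -0.0008  0.0014] q [ 0.1855  0.0192  1.3933  0.0007  1.7299 -1.441 ]
```

View pics/w1c.png

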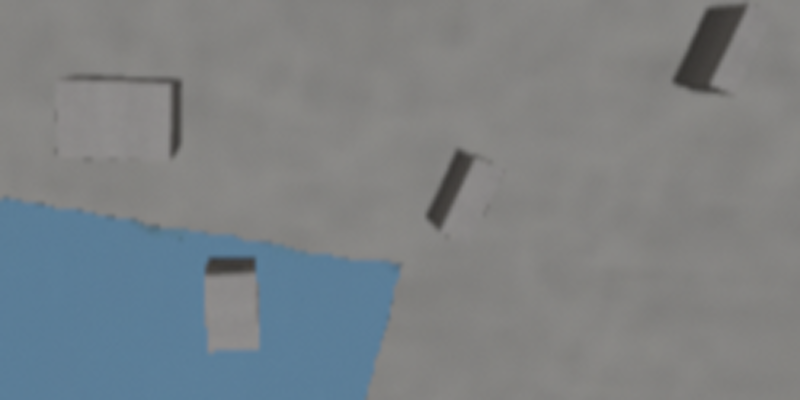

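```bash
cat >> h.py <<'E'
import json
def T0():
    d=json.load(open('st.json'));return np.array(d['p']),R.from_euler('xyz',d['r'])
def did(*v):
    p,r=T0();p=p+r.apply(np.array(v[:3])/1000);r=r*R.from_rotvec(v[3:6]);json.dump(dict(p=list(p),r=list(r.as_euler('xyz'))),open('st.json','w'))
def go(x,y,z,yaw):
    o=robot.get_obs();p,r=T0()
    d=r.inv().apply(np.array([x,y,z])-p)*1000; rv=(r.inv()*R.from_euler('xyz',[np.pi,0,yaw])).as_rotvec()
    print('t',round(o['time'],2),'meas',o['tool_pos'],o['ee_rot'],'F',o['wrist_force'].round(1),'Tq',o['wrist_torque'].round(2),'w',round(o['width'],4))
    print('cmd',p,r.as_euler('xyz'));print('GO mm',d.round(2),'rot',rv.round(4),'n',np.linalg.norm(d)/41.7,abs(rv[2])/.125)
json.loads
E
python3 -c "
from h import *
json.dump(dict(p=[.164,.525,.175],r=[np.pi,0,2.8388]),open('st.json','w'))
did(-255,-152,-25,0,0,-.23);did(-147,-142,0,0,0,-.13)
go(0.5141,0.1412,0.1,3.196)"
```

```text
t 2.28 meas [0.4984 0.1514 0.2001] [ 3.141  -0.0008 -3.0858] F [ 0.1  0.4 -0.4] Tq [-0.04 -0.   -0.03] w 0.0938
cmd [0.4984 0.1516 0.2   ] [-3.1416  0.     -3.0844]
GO mm [-15.12 -11.25 100.  ] rot [-0.      0.      0.0028] n 2.440297058919065 0.022400000000003015
```

>>> {"op": "carry_out", "data": {
  "deltas": "-4 -3 20 0 0 0.003 0; -8 -6 50 0 0 0.003 0; -12 -9 80 0 0 0.003 0; -15 -11 95 0 0 0.003 0; -15 -11 100 0 0 0.003 0; -15 -11 100 0 0 0.003 0; -15 -11 100 0 0 0.003 0; -15 -11 100 0 0 0.003 0"
}}

```text
time: 2.95
tool_pos: [0.5148, 0.1424, 0.1026]
ee_rot: [3.141, 0.004, -3.086]
wrist_force: [0.0, 0.4, 0.4]
width: 0.094
```

```bash
sed -i "s/'w1'/'w2'/; s/^delta.*/did(-15,-11,100,0,0,.003)/" c.py; echo 'go(0.5141,0.1412,0.0115,3.196)' >> c.py; python3 c.py
```

```text
[   0    0   84   71 4387] z 0.0484 rect [391.3 -92.3] [32.5 52.7] 61.300537109375 med [ 0.3911 -0.0897]
[514  66  40  40 869] z 0.0359 rect [408.3 316.4] [11.8 30.5] 73.2760009765625 med [0.4082 0.3159]
[ 82  72  58  36 207] z 0.0897 rect [430.8  -1.3] [40.6  1.6] 60.60999298095703 med [ 0.4297 -0.0029]
[ 244   98   53   36 1755] z 0.0479 rect [443.9  96.9] [26.8 40.2] 0.9868010878562927 med [0.4436 0.097 ]
[403 131  32  38 647] z 0.0358 rect [466.7 227.4] [12.7 30. ] 71.1652603149414 med [0.4664 0.2272]
[307 178  24  36 768] z 0.0358 rect [513.7 141.2] [30.3 19.9] 5.823850154876709 med [0.5132 0.1412]
[ 454  244   69   55 2581] z 0.0607 rect [578.  308.5] [22.9 40.2] 20.311161041259766 med [0.5755 0.304 ]
t 3.0 meas [0.515  0.1422 0.1026] [ 3.1409  0.0039 -3.0866] F [-0.   0.4  0.1] Tq [-0.    0.01  0.07] w 0.0939
cmd [0.514  0.1414 0.1   ] [-3.1416  0.     -3.0874]
GO mm [-0.12 -0.24 88.5 ] rot [-0.      0.     -0.0002] n 2.1223123747343027 0.001599999999997903
```

View pics/w2.png

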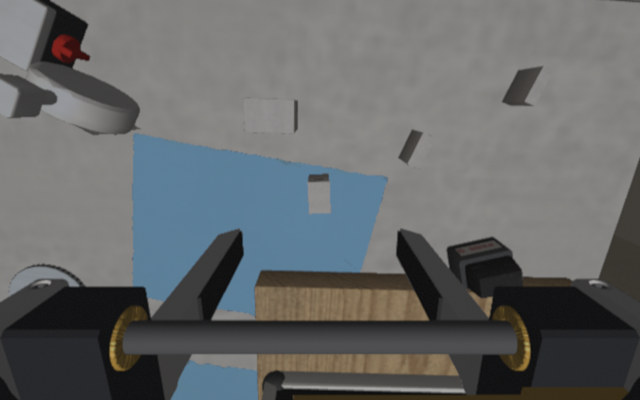

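>>> {"op": "carry_out", "data": {
  "deltas": "0 0 15 0 0 -0.01 0; 0 0 35 0 0 -0.02 0; 0 0 55 0 0 -0.02 0; 0 0 72 0 0 -0.02 0; 0 0 83 0 0 -0.02 0; 0 0 88 0 0 -0.02 0; 0 0 88 0 0 -0.02 0; 0 0 88 0 0 -0.02 0"
}}

```text
time: 3.67
tool_pos: [0.5148, 0.1416, 0.0135]
ee_rot: [3.141, 0.002, -3.067]
wrist_force: [0.4, -0.1, 0.8]
width: 0.0938
```

```bash
python3 -c "
from h import *
did(0,0,88,0,0,-.02)
go(0.514,0.1412,0.012,3.22)"
```

```text
t 3.67 meas [0.5148 0.1416 0.0135] [ 3.1413  0.0017 -3.0673] F [ 0.4 -0.1  0.8] Tq [-0.01 -0.    0.  ] w 0.0938
cmd [0.514  0.1414 0.012 ] [-3.1416  0.     -3.0674]
GO mm [-0.02 -0.24 -0.  ] rot [-0.      0.     -0.0042] n 0.005772378804997292 0.0336000000000015
```

>>> {"op": "carry_out", "data": {
  "deltas": "0 0 0 0 0 0 1; 0 0 0 0 0 0 1; 0 0 0 0 0 0 1; 0 0 0 0 0 0 1; 0 0 0 0 0 0 1; 0 0 0 0 0 0 1; 0 0 0 0 0 0 1; 0 0 0 0 0 0 1"
}}

```text
time: 4.33
tool_pos: [0.514, 0.1414, 0.0123]
ee_rot: [3.142, -0.0, -3.067]
wrist_force: [-0.4, -0.2, -0.3]
width: 0.0439
```

```bash
sleep 0; python3 -c "
from h import *
go(0.514,0.1412,0.012,3.22)
s=snap('wrist','w3')"
```

```text
t 4.33 meas [0.514  0.1414 0.0123] [ 3.1415 -0.     -3.0674] F [-0.4 -0.2 -0.3] Tq [-0.04  0.    0.05] w 0.0439
cmd [0.514  0.1414 0.012 ] [-3.1416  0.     -3.0674]
GO mm [-0.02 -0.24 -0.  ] rot [-0.      0.     -0.0042] n 0.005772378804997292 0.0336000000000015
```

View pics/w3.png

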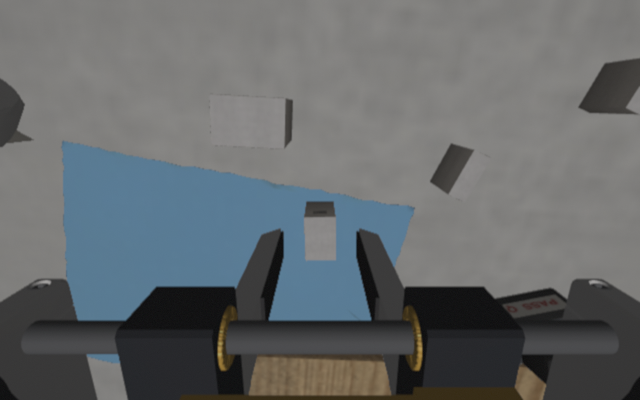

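>>> {"op": "carry_out", "data": {
  "deltas": "0 0 0 0 0 0 1; 0 0 0 0 0 0 1; 0 0 0 0 0 0 1; 0 0 0 0 0 0 1; 0 0 0 0 0 0 1; 0 0 0 0 0 0 1; 0 0 0 0 0 0 1; 0 0 0 0 0 0 1"
}}

```text
time: 5.05
tool_pos: [0.514, 0.1414, 0.0124]
ee_rot: [3.142, 0.0, -3.067]
wrist_force: [-0.7, 0.3, 0.2]
width: 0.0001
```

```bash
sleep 0; python3 -c "
from h import *
go(0.514,0.1412,0.25,3.22)
s=snap('wrist','w4');W=cloud(s)
T=W[180:280,290:350].reshape(-1,3);T=T[abs(T[:,2]-.0358)<.004]
r=cv2.minAreaRect((T[:,:2]*1000).astype(np.float32));print(len(T),r)"
```

```text
t 5.05 meas [0.514  0.1414 0.0124] [ 3.1415  0.     -3.0674] F [-0.7  0.3  0.2] Tq [ 0.08 -0.01  0.03] w 0.0001
cmd [0.514  0.1414 0.012 ] [-3.1416  0.     -3.0674]
GO mm [  -0.02   -0.24 -238.  ] rot [-0.      0.     -0.0042] n 5.707436971788328 0.0336000000000015
473 ((503.80908203125, 140.08311462402344), (10.294167518615723, 19.72579002380371), 5.058388710021973)
```

View pics/w4.png

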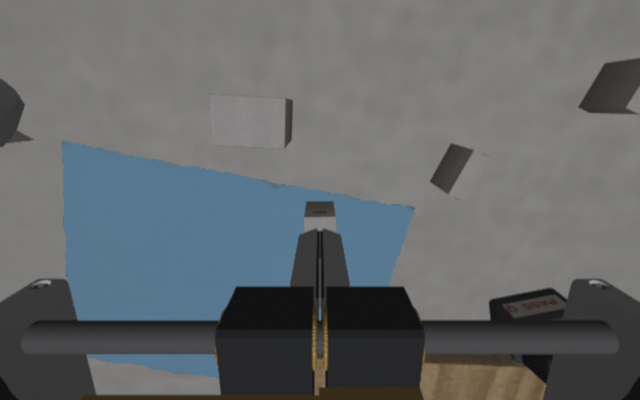

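The fingers shut to zero width without gripping anything, and the block has not moved. I'll check depth around the fingertips before doing anything else.

```bash
sleep 0; python3 -c "
from h import *
s=snap('wrist');W=cloud(s);o=robot.get_obs()
print('tcp px',w2p(s,o['tool_pos']), 'grasp px',w2p(s,o['tool_pos']+[0,0,.019]),w2p(s,[[.514,.141,.035],[.499,.141,.035],[.529,.141,.035],[.514,.141,0]]))
for r in range(196,300,4): print(r,W[r,312],W[r,325],s['range_z'][r,325])
t=snap('top','top1');t=snap('side','side1')
"
python3 -c "
import cv2
a=cv2.imread('pics/side1.png')[180:300,240:400];cv2.imwrite('pics/side1c.png',cv2.resize(a,None,fx=5,fy=5,interpolation=cv2.INTER_CUBIC))"
```

```text
tcp px [[320.3006 225.5243]] grasp px [[320.3985 236.2105]] [[319.7444 238.4533]
 [321.5259 216.2193]
 [318.0344 259.7942]
 [319.6665 219.4428]]
196 [nan nan nan] [0.4952 0.1435 0.0017] 0.22867352
200 [0.4994 0.1343 0.    ] [0.4985 0.1437 0.0007] 0.23060249
204 [0.4999 0.1345 0.0082] [0.4987 0.1436 0.0099] 0.22176033
208 [0.4995 0.1347 0.0184] [0.4987 0.1434 0.0187] 0.2132689
212 [0.4997 0.1349 0.0263] [0.4986 0.1433 0.0276] 0.20471679
216 [0.4996 0.1351 0.0341] [0.499  0.1432 0.0342] 0.19851576
220 [0.5022 0.1353 0.0343] [0.5018 0.1434 0.0338] 0.1996776
224 [0.505  0.1354 0.0338] [0.5038 0.1435 0.0354] 0.19864923
228 [0.5073 0.1356 0.035 ] [0.5034 0.1434 0.0433] 0.19097057
232 [0.5043 0.1357 0.0488] [0.5036 0.1433 0.0492] 0.18537495
236 [0.5044 0.1358 0.0545] [0.504  0.1432 0.0541] 0.18073031
240 [0.5038 0.136  0.0614] [0.5036 0.1431 0.0605] 0.17446615
244 [0.5044 0.1361 0.0651] [0.5038 0.143  0.0653] 0.1698853
248 [0.5041 0.1362 0.0708] [0.5045 0.143  0.0689] 0.16668236
252 [0.5041 0.1363 0.0754] [0.5036 0.1428 0.0755] 0.16003849
256 [0.5046 0.1364 0.0789] [0.5037 0.1428 0.0796] 0.15610912
260 [0.5039 0.1365 0.0845] [0.504  0.1427 0.0834] 0.15258949
264 [0.5042 0.1366 0.0879] [0.5042 0.1427 0.087 ] 0.14911854
268 [0.5045 0.1367 0.091 ] [0.5041 0.1426 0.091 ] 0.1452639
272 [0.504  0.1367 0.0956] [0.5038 0.1425 0.0951] 0.14128153
276 [0.5041 0.1368 0.0987] [0.5036 0.1424 0.099 ] 0.13744992
280 [0.5046 0.1369 0.1012] [0.5045 0.1424 0.1007] 0.13607037
284 [0.5046 0.137  0.1044] [0.5037 0.1423 0.1053] 0.13143544
288 [0.4805 0.1362 0.1459] [0.5038 0.1423 0.1081] 0.12871884
292 [0.4807 0.1363 0.1475] [0.5035 0.1422 0.1114] 0.12546594
296 [0.4808 0.1363 0.1492] [0.5039 0.1422 0.1135] 0.12363271
```

View pics/side1c.png

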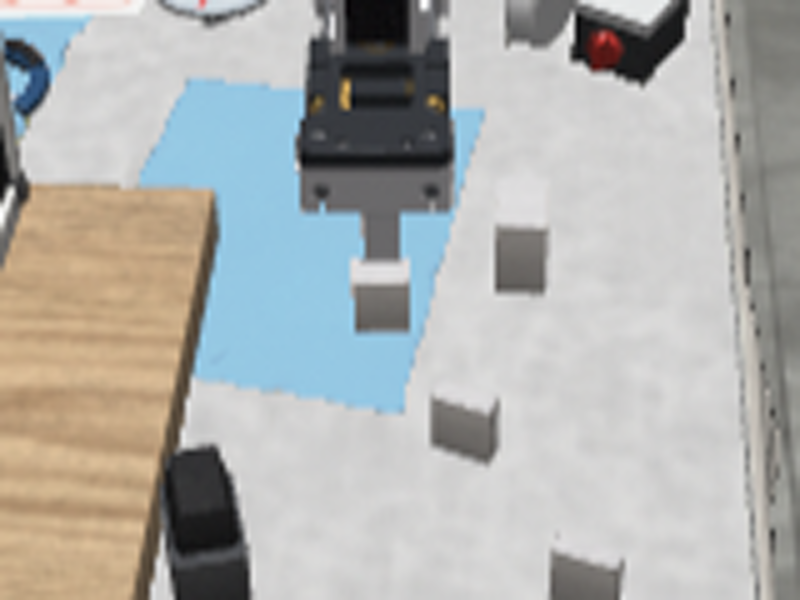

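```bash
sleep 0; python3 -c "
from h import *
o=robot.get_obs();p,r=T0()
for n in ['wrist','side','top']:
  s=snap(n);W=cloud(s)
  L=r.inv().apply((W.reshape(-1,3)-p))*1000
  L=L[~np.isnan(L[:,0])]
  m=(abs(L[:,0])<14)&(abs(L[:,1])<30)&(L[:,2]<12)&(L[:,2]>-110)
  Q=L[m]
  print(n,len(Q))
  for z in range(-110,12,8):
    q=Q[(Q[:,2]>=z)&(Q[:,2]<z+8)]
    if len(q): print(z,len(q),q.min(0).round(1),q.max(0).round(1))
"

```

```text
wrist 4997
-110 36 [   7.3   -2.8 -108. ] [  10.6    1.5 -102.1]
-102 214 [  -2.4   -9.9 -101.8] [ 10.9  10.6 -94. ]
-94 561 [  7.9 -13.2 -94. ] [ 11.1  11.9 -86. ]
-86 567 [ -7.8 -13.2 -86. ] [ 11.1  11.9 -78. ]
-78 425 [  7.8 -13.1 -78. ] [ 11.   11.8 -70. ]
-70 367 [  8.  -13.1 -70. ] [ 10.8  11.8 -62. ]
-62 315 [  7.8 -13.  -62. ] [ 10.8  11.7 -54. ]
-54 270 [  7.9 -12.9 -53.9] [ 10.7  11.7 -46. ]
-46 239 [  8.2 -13.  -46. ] [ 10.7  11.6 -38.1]
-38 113 [  8.2 -10.2 -38. ] [ 10.6  10.2 -30.2]
-30 335 [  4.9 -10.4 -29.8] [ 13.8   9.2 -22. ]
-22 52 [  5.3 -10.4 -22. ] [ 14.    8.6 -20.8]
2 48 [-13.2 -29.4   9.2] [13.4 29.5 10. ]
10 1455 [-14. -30.  10.] [14.  29.9 12. ]
side 274
-78 3 [ -5.5  13.4 -71.4] [  9.2  14.9 -70.2]
-70 19 [ -8.2  10.6 -69.8] [  9.1  13.6 -62.3]
-62 17 [ -8.3   9.3 -61.5] [  9.1  16.  -54.1]
-54 17 [ -6.    9.2 -54. ] [  9.   13.6 -46.8]
-46 15 [ -6.    7.6 -45.6] [  8.9  13.1 -38.5]
-38 4 [ -6.2   8.4 -37.9] [  8.8  10.2 -36.2]
-30 46 [-11.9  -7.1 -26.4] [ 13.7  13.7 -22. ]
-22 32 [-12.   -7.8 -21.8] [ 13.7  14.3 -14.4]
-14 23 [-11.9   8.4 -13.4] [13.6 11.9 -6.5]
-6 24 [-12.1   7.3  -5.5] [13.5 13.9  1.4]
2 39 [-12.3   5.5   2.4] [13.5 29.9  9.9]
10 35 [-12.2   9.4  10. ] [13.5 28.5 12. ]
top 10
2 3 [  8.5 -11.6   6.7] [12.9 18.   9.3]
10 7 [ 6.5 -5.3 10.3] [13.8 24.4 11.8]
```

```bash
sleep 0; python3 -c "
from h import *
p,r=T0()
s=snap('wrist');W=cloud(s)
L=r.inv().apply((W.reshape(-1,3)-p)).reshape(W.shape)*1000
for c in (303,308,312,316,324,328,332,338):
  print(c,[tuple(L[k,c,[0,2]].round(1)) for k in range(222,238)])
cv2.imwrite('pics/w5c.png',cv2.resize(cv2.cvtColor(s['pixels'],cv2.COLOR_RGB2BGR)[190:300,270:370],None,fx=5,fy=5))
"

```

```text
303 [(np.float64(-1.9), np.float64(11.7)), (np.float64(-2.9), np.float64(12.3)), (np.float64(-3.1), np.float64(10.7)), (np.float64(-4.1), np.float64(11.1)), (np.float64(-5.3), np.float64(12.2)), (np.float64(-5.6), np.float64(11.0)), (np.float64(-6.3), np.float64(10.9)), (np.float64(-7.6), np.float64(12.0)), (np.float64(-8.2), np.float64(11.4)), (np.float64(-8.8), np.float64(11.0)), (np.float64(-9.6), np.float64(11.0)), (np.float64(10.2), np.float64(-38.6)), (np.float64(10.3), np.float64(-40.3)), (np.float64(9.9), np.float64(-40.7)), (np.float64(10.0), np.float64(-42.5)), (np.float64(10.0), np.float64(-44.0))]
308 [(np.float64(11.1), np.float64(-22.9)), (np.float64(9.9), np.float64(-21.4)), (np.float64(9.4), np.float64(-21.9)), (np.float64(8.9), np.float64(-22.4)), (np.float64(8.1), np.float64(-22.2)), (np.float64(8.1), np.float64(-23.7)), (np.float64(6.7), np.float64(-22.0)), (np.float64(6.7), np.float64(-23.7)), (np.float64(5.8), np.float64(-23.0)), (np.float64(9.7), np.float64(-34.3)), (np.float64(10.0), np.float64(-36.5)), (np.float64(10.3), np.float64(-38.8)), (np.float64(10.7), 
[... 3157 characters left out ...]
1.6)), (np.float64(9.8), np.float64(-42.0)), (np.float64(9.9), np.float64(-43.8))]
338 [(np.float64(-1.8), np.float64(11.4)), (np.float64(-2.8), np.float64(12.0)), (np.float64(-3.5), np.float64(11.7)), (np.float64(-4.2), np.float64(11.6)), (np.float64(-5.3), np.float64(12.2)), (np.float64(-5.7), np.float64(11.3)), (np.float64(-6.1), np.float64(10.3)), (np.float64(-7.5), np.float64(11.7)), (np.float64(-8.2), np.float64(11.4)), (np.float64(-8.8), np.float64(10.9)), (np.float64(-10.1), np.float64(12.1)), (np.float64(10.3), np.float64(-39.0)), (np.float64(9.9), np.float64(-39.3)), (np.float64(10.3), np.float64(-41.8)), (np.float64(10.1), np.float64(-42.7)), (np.float64(10.3), np.float64(-44.6))]
```

View pics/w5c.png

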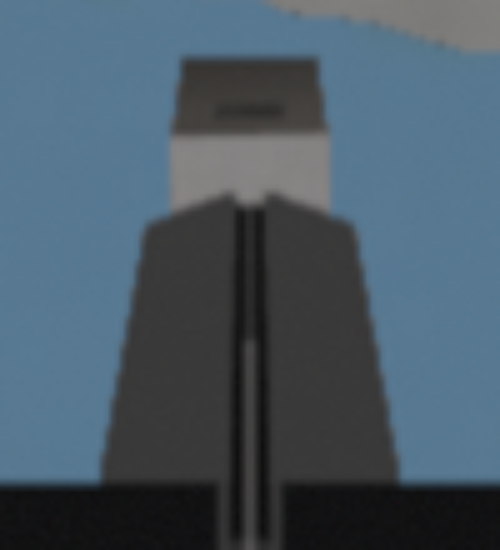

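The wrist and side depth images both show the finger ends about 30 mm short of the reported TCP. The fingers therefore closed in the air just above the block. From here I'll treat the tips as reported TCP + 30 mm in z. I'll reopen, descend 30 mm and check by picture.

>>> {"op": "carry_out", "data": {
  "deltas": "0 0 0 0 0 0 0.5; 0 0 0 0 0 0 0.5; 0 0 0 0 0 0 0.5; 0 0 0 0 0 0 0.5; 0 0 0 0 0 0 0.5; 0 0 0 0 0 0 0.5; 0 0 0 0 0 0 0.5; 0 0 4 0 0 0 0.5"
}}

```text
time: 6.12
tool_pos: [0.5148, 0.1416, 0.0091]
ee_rot: [3.141, 0.002, -3.067]
wrist_force: [-0.1, -0.5, -0.6]
width: 0.0467
```

>>> {"op": "carry_out", "data": {
  "deltas": "0 0 4 0 0 0 0.5; 0 0 9 0 0 0 0.5; 0 0 15 0 0 0 0.5; 0 0 20 0 0 0 0.5; 0 0 23 0 0 0 0.5; 0 0 25 0 0 0 0.5; 0 0 25 0 0 0 0.5; 0 0 25 0 0 0 0.5"
}}

```text
time: 6.78
tool_pos: [0.514, 0.1415, -0.0167]
ee_rot: [3.142, -0.0, -3.067]
wrist_force: [-0.4, 0.3, -0.3]
width: 0.0472
```

```bash
python3 -c "
from h import *
did(0,0,29,0,0,0)
go(0.514,0.1412,-.018,3.22)
s=snap('wrist','w6');
p,r=T0();W=cloud(s)
L=r.inv().apply((W.reshape(-1,3)-p)).reshape(W.shape)*1000
cv2.imwrite('pics/w6c.png',cv2.resize(cv2.cvtColor(s['pixels'],cv2.COLOR_RGB2BGR)[170:320,220:420],None,fx=4,fy=4))
for k in range(215,300,6): print(k,L[k,320].round(1),L[k,285].round(1),L[k,355].round(1))
"
```

```text
t 6.78 meas [ 0.514   0.1415 -0.0167] [ 3.1415 -0.0001 -3.0674] F [-0.4  0.3 -0.3] Tq [ 0.02 -0.   -0.05] w 0.0472
cmd [ 0.514   0.1414 -0.017 ] [-3.1416  0.     -3.0674]
GO mm [-0.02 -0.24  1.  ] rot [-0.      0.     -0.0042] n 0.02466576294805943 0.0336000000000015
215 [ 14.8  -0.3 -20.2] [ 13.9 -22.6 -17.7] [ 14.   22.1 -17.9]
221 [ 14.8  -0.3 -31.1] [  9.6 -22.8 -17.1] [ 10.1  22.1 -18.6]
227 [ 15.   -0.3 -41.4] [  5.5 -22.9 -17.1] [  6.1  22.2 -18.7]
233 [ 15.2  -0.3 -50.6] [  1.5 -23.  -17.6] [  1.2  22.6 -16.9]
239 [ 12.7  -0.3 -52.9] [ -2.4 -23.1 -18.3] [ -3.   22.7 -17. ]
245 [  8.9  -0.3 -52.1] [ -7.2 -23.3 -17.2] [ -7.3  22.8 -17. ]
251 [  5.5  -0.3 -52.5] [-11.3 -23.4 -17.6] [-11.2  22.8 -17.9]
257 [  2.   -0.3 -52.7] [-15.8 -23.6 -17.4] [-15.7  23.  -17.6]
263 [ -2.2  -0.3 -51.5] [-20.3 -23.7 -17.1] [-20.3  23.2 -17.2]
269 [ -5.9  -0.3 -51.5] [-23.8 -23.6 -18.9] [-24.8  23.3 -17.3]
275 [ -9.5  -0.3 -51.8] [-28.7 -23.9 -18.2] [-29.   23.4 -17.9]
281 [-13.6  -0.3 -51.2] [-34.2 -24.2 -16.6] [-33.6  23.5 -17.7]
287 [-38.5  -0.3 -17.3] [-37.9 -24.1 -18.2] [-38.4  23.7 -17.4]
293 [-41.9  -0.3 -19.2] [-42.9 -24.4 -17.7] [-42.1  23.7 -19. ]
299 [-47.6  -0.3 -17.8] [-47.7 -24.5 -17.5] [-47.9  24.  -17.3]
```

View pics/w6c.png

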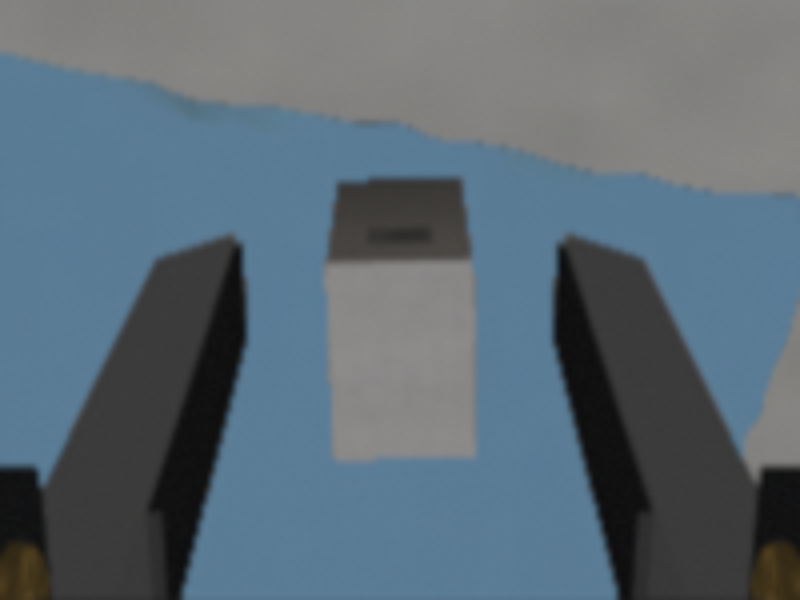

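Block is at crop (400,320), between the open fingers and centred. The finger ends are now well below its top. Closing.

>>> {"op": "carry_out", "data": {
  "deltas": "0 0 0 0 0 0 1; 0 0 0 0 0 0 1; 0 0 0 0 0 0 1; 0 0 0 0 0 0 1; 0 0 0 0 0 0 1; 0 0 0 0 0 0 1; 0 0 0 0 0 0 1; 0 0 0 0 0 0 1"
}}

```text
time: 7.5
tool_pos: [0.5141, 0.1415, -0.0165]
ee_rot: [3.141, 0.0, -3.067]
wrist_force: [-0.9, 0.5, 2.0]
width: 0.0197
```

```bash
python3 -c "
from h import *
go(0.514,0.1412,.21,3.22)"
```

```text
t 7.5 meas [ 0.5141  0.1415 -0.0165] [ 3.1414  0.0003 -3.0674] F [-0.9  0.5  2. ] Tq [0.05 0.02 0.02] w 0.0197
cmd [ 0.514   0.1414 -0.017 ] [-3.1416  0.     -3.0674]
GO mm [  -0.02   -0.24 -227.  ] rot [-0.      0.     -0.0042] n 5.443648144414129 0.0336000000000015
```

>>> {"op": "carry_out", "data": {
  "deltas": "0 0 -6 0 0 0 1; 0 0 -25 0 0 0 1; 0 0 -55 0 0 0 1; 0 0 -90 0 0 0 1; 0 0 -125 0 0 0 1; 0 0 -160 0 0 0 1; 0 0 -185 0 0 0 1; 0 0 -197 0 0 0 1"
}}

```text
time: 8.17
tool_pos: [0.5156, 0.1417, 0.1852]
ee_rot: [3.141, 0.007, -3.067]
wrist_force: [0.4, 0.3, -0.7]
width: 0.0196
```

```bash
python3 -c "
from h import *
did(0,0,-197,0,0,0)
s=snap('wrist','w7');s2=snap('top')
go(0.56,-0.2,.18,3.02)
p,r=T0();W=cloud(s)
L=r.inv().apply((W.reshape(-1,3)-p)).reshape(W.shape)*1000
for k in range(205,300,6): print(k,L[k,320].round(1))
"
```

```text
t 8.27 meas [0.5153 0.1417 0.183 ] [ 3.1411  0.0052 -3.0674] F [ 0.7  0.3 -2.1] Tq [0.04 0.03 0.01] w 0.0197
cmd [0.514  0.1414 0.18  ] [-3.1416  0.     -3.0674]
GO mm [ -20.6  -343.91   -0.  ] rot [-0.     -0.      0.1958] n 8.262050567080498 1.5664000000000005
205 [-46.1   0.4 179. ]
211 [-54.7   0.5 180.1]
217 [ 13.7  -0.2 -29.8]
223 [ 13.3  -0.2 -39. ]
229 [ 13.7  -0.2 -49.1]
235 [ 13.3  -0.3 -56.5]
241 [  9.5  -0.3 -56. ]
247 [  6.   -0.3 -56.1]
253 [  2.8  -0.3 -56.8]
259 [ -1.1  -0.3 -56.3]
265 [ -5.   -0.3 -55.8]
271 [ -8.4  -0.3 -56.4]
277 [-12.7  -0.3 -55.4]
283 [-15.6  -0.3 -56.9]
289 [-149.4    0.4  146. ]
295 [-157.2    0.3  144.2]
```

View pics/w7.png

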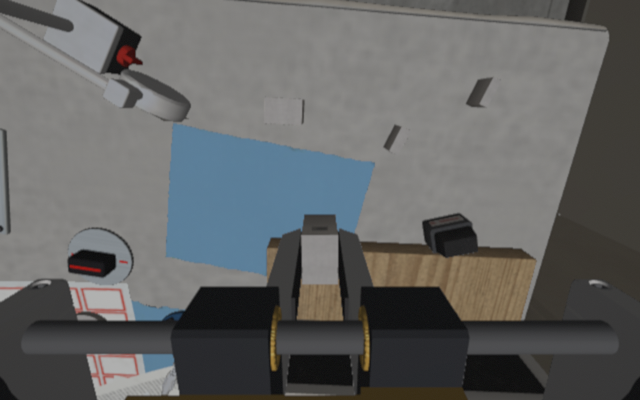

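```bash
python3 -c "
from h import *
go(0.62,-0.285,.18,3.02)"
```

```text
t 8.27 meas [0.5153 0.1417 0.183 ] [ 3.1411  0.0052 -3.0674] F [ 0.7  0.3 -2.1] Tq [0.04 0.03 0.01] w 0.0197
cmd [0.514  0.1414 0.18  ] [-3.1416  0.     -3.0674]
GO mm [ -74.13 -433.13   -0.  ] rot [-0.     -0.      0.1958] n 10.53773645889517 1.5664000000000005
```

>>> {"op": "carry_out", "data": {
  "deltas": "-2 -10 0 0 0 0.01 1; -5 -30 0 0 0 0.02 1; -10 -60 0 0 0 0.03 1; -16 -95 0 0 0 0.05 1; -22 -130 0 0 0 0.06 1; -28 -165 0 0 0 0.08 1; -34 -200 0 0 0 0.09 1; -40 -235 0 0 0 0.11 1"
}}

```text
time: 8.93
tool_pos: [0.5696, -0.0921, 0.1764]
ee_rot: [3.14, -0.006, 3.104]
wrist_force: [0.7, 0.1, -1.7]
width: 0.0199
```

```bash
python3 -c "
from h import *
did(-40,-235,0,0,0,0.11)
go(0.62,-0.285,.18,3.02)"
```

```text
t 8.93 meas [ 0.5696 -0.0921  0.1764] [ 3.1404 -0.0064  3.1043] F [ 0.7  0.1 -1.7] Tq [0.01 0.   0.01] w 0.0199
cmd [ 0.5713 -0.0899  0.18  ] [-3.1416  0.      3.1058]
GO mm [ -55.67 -193.18    0.  ] rot [-0.      0.      0.0858] n 4.8211961116089554 0.686399999999999
```

>>> {"op": "carry_out", "data": {
  "deltas": "-10 -35 0 0 0 0.02 1; -20 -70 0 0 0 0.04 1; -30 -105 0 0 0 0.06 1; -40 -138 0 0 0 0.07 1; -48 -165 0 0 0 0.08 1; -53 -183 0 0 0 0.086 1; -55 -193 0 0 0 0.086 1; -55 -193 0 0 0 0.086 1"
}}

```text
time: 9.6
tool_pos: [0.6176, -0.287, 0.176]
ee_rot: [3.14, -0.006, 3.016]
wrist_force: [-0.0, -0.4, -0.4]
width: 0.0198
```

```bash
python3 -c "
from h import *
did(-55,-193,0,0,0,0.086)
s=snap('wrist','w8')
go(0.62,-0.285,.18,3.02)
print(c2w(s,[0,0,0]))"
```

```text
t 9.65 meas [ 0.618  -0.2852  0.1771] [ 3.1391 -0.005   3.0182] F [ 0.  -0.4 -1.1] Tq [0.07 0.03 0.02] w 0.0197
cmd [ 0.6193 -0.2848  0.18  ] [-3.1416  0.      3.0198]
GO mm [-0.69 -0.12  0.  ] rot [-0.     -0.     -0.0002] n 0.01672430900045233 0.0016000000000033984
[[ 0.5383 -0.2782  0.3857]]
```

View pics/w8.png

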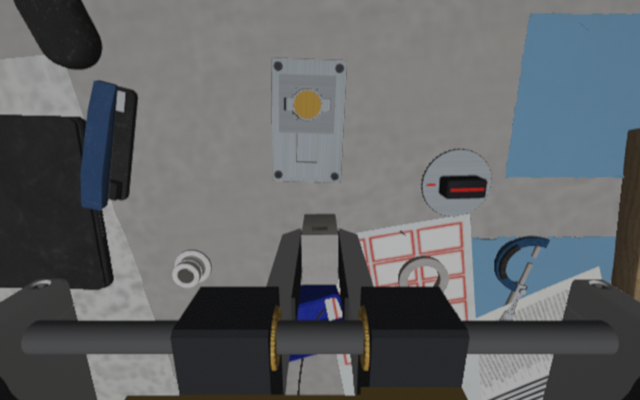

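```bash
cat > fx.py <<'E'
from h import *
def rect(T,name):
    r=cv2.minAreaRect((T[:,:2]*1000).astype(np.float32));a=r[2];w,h=r[1]
    print(name,len(T),'c',np.round(r[0],1),'size',round(w,1),round(h,1),'ang',round(a,2),'median z',np.median(T[:,2]).round(4))
def fit(s,x0=.535,y0=-.286):
    W=cloud(s)
    near=(abs(W[...,0]-x0-.02)<.1)&(abs(W[...,1]-y0)<.08)
    m=near&(W[...,2]>.0045)&(W[...,2]<.03)
    def big(m,k=3):
        m=cv2.morphologyEx(m.astype(np.uint8),cv2.MORPH_OPEN,np.ones((k,k)));n,l,st,c=cv2.connectedComponentsWithStats(m);return l==1+st[1:,4].argmax()
    rect(W[big(near&(W[...,2]>.0045)&(W[...,2]<.06))],'all')
    rect(W[big(near&(W[...,2]>.038)&(W[...,2]<.05))],'tower')
    rect(W[big(near&(W[...,2]>.0045)&(W[...,2]<.012))],'base')
    rect(W[big(near&(W[...,2]>.0135)&(W[...,2]<.021),2)],'pplate')
if __name__=='__main__':
    for n in ['wrist','top']:
        s=snap(n,'fx_'+n); fit(s)
        for t in ['fixture','pocket','socket','cap_bar','cap']:
            for d in robot.place_of(s,t)[:2]: print(t,round(d['p'],2),c2w(s,d['at'])[0])
    go(0.62,-0.285,.18,3.02)
    s=snap('wrist')
    a=cv2.cvtColor(s['pixels'],cv2.COLOR_RGB2BGR)[50:190,250:370];cv2.imwrite('pics/fxc.png',cv2.resize(a,None,fx=4.2,fy=4.2,interpolation=cv2.INTER_CUBIC))
    np.savez('fx.npz',**{k:s[k] for k in ('pixels','range_z','camera_matrix','rvec','tvec')})
E
python3 fx.py
```

```text
all 8806 c [ 553.8 -293.6] size 84.0 140.1 ang 80.8 median z 0.0118
tower 2285 c [ 533.2 -289.9] size 58.3 57.9 ang 80.98 median z 0.0443
base 3422 c [ 553.8 -293.6] size 84.0 140.1 ang 80.8 median z 0.0077
pplate 1395 c [ 592.1 -298.6] size 52.5 54.2 ang 81.4 median z nan
fixture 0.94 [ 0.531  -0.291  -0.0017]
pocket 0.61 [ 0.5816 -0.2985  0.0091]
socket 0.74 [ 0.5351 -0.2886  0.0409]
cap_bar 0.7 [ 0.6377 -0.1312  0.0426]
cap 0.67 [ 0.6407 -0.1266 -0.0035]Traceback (most recent call last):
  File "fx.py", line 17, in <module>
    s=snap(n,'fx_'+n); fit(s)
                       ~~~^^^
  File "fx.py", line 11, in fit
    rect(W[big(near&(W[...,2]>.0045)&(W[...,2]<.06))],'all')
           ~~~^^^^^^^^^^^^^^^^^^^^^^^^^^^^^^^^^^^^^^
  File "fx.py", line 10, in big
    m=cv2.morphologyEx(m.astype(np.uint8),cv2.MORPH_OPEN,np.ones((k,k)));n,l,st,c=cv2.connectedComponentsWithStats(m);return l==1+st[1:,4].argmax()
                                                                                                                                  ~~~~~~~~~~~~~~~^^
ValueError: attempt to get argmax of an empty sequence
```

```bash
python3 -c "
from h import *
import fx
s=snap('wrist','w9');fx.fit(s);W=cloud(s);o=robot.get_obs();p,r=T0()
go(.5805,-.2978,.1,2.981)
L=r.inv().apply((W.reshape(-1,3)-o['tool_pos'])).reshape(W.shape)*1000
q=L[210:290,295:345].reshape(-1,3);q=q[~np.isnan(q[:,0])]
t=q[(q[:,2]<-47)&(q[:,2]>-62)&(abs(q[:,1])<12)]
print('top',len(t),t.min(0),t.max(0),np.median(t,0))
for c in (310,320,330): print([tuple(L[k,c].round(1)) for k in range(212,286,5)])
rr=L[250,290:350].round(1);print(rr)
"

```

```text
all 8650 c [ 553.8 -293.3] size 83.8 139.8 ang 81.04 median z 0.0123
tower 2270 c [ 533.1 -290.3] size 58.2 58.0 ang 80.76 median z 0.0442
base 3356 c [ 553.8 -293.3] size 83.8 139.8 ang 81.04 median z 0.0077
pplate 1362 c [ 592.  -298.6] size 51.9 54.6 ang 80.02 median z nan
t 10.05 meas [ 0.6195 -0.2839  0.1809] [-3.1415  0.0007  3.0211] F [ 0.4 -0.4 -1.2] Tq [ 0.08 -0.   -0.  ] w 0.0199
cmd [ 0.6193 -0.2848  0.18  ] [-3.1416  0.      3.0198]
GO mm [ 36.97 -17.63  80.  ] rot [-0.      0.      0.0388] n 2.1552324533057567 0.31039999999999784
top 2044 [-15.124  -11.9751 -61.7559] [ 15.3571  11.9866 -47.1072] [  1.959   -0.2104 -51.2293]
[(np.float64(-52.4), np.float64(-12.7), np.float64(182.8)), (np.float64(15.0), np.float64(-6.3), np.float64(-24.4)), (np.float64(14.9), np.float64(-6.1), np.float64(-32.7)), (np.float64(14.5), np.float64(-5.9), np.float64(-39.9)), (np.float64(14.7), np.float64(-5.7), np.float64(-47.7)), (np.float64(13.3), np.float64(-5.6), np.float64(-51.4)), (np.float64(10.3), np.float64(-5.6), np.float64(-51.1)), (np.float64(7.3), np.float64(-5.6), np.float64(-51.1)
[... 2659 characters left out ...]
-51.3]
 [  5.7  -1.8 -51.3]
 [  5.7  -1.3 -51.5]
 [  5.3  -0.7 -50.7]
 [  5.2  -0.2 -50.4]
 [  5.7   0.3 -51.4]
 [  5.8   0.9 -51.6]
 [  5.8   1.4 -51.7]
 [  5.8   2.  -51.7]
 [  5.3   2.5 -50.5]
 [  5.9   3.  -51.9]
 [  5.7   3.6 -51.5]
 [  5.5   4.2 -51.1]
 [  5.7   4.7 -51.4]
 [  5.4   5.3 -50.8]
 [  6.2   5.7 -52.4]
 [  5.4   6.3 -50.7]
 [  5.6   6.9 -51.2]
 [  6.    7.4 -52. ]
 [  5.3   8.  -50.6]
 [  5.5   8.5 -51.1]
 [  5.6   9.  -51.2]
 [  6.6   9.5 -53.2]
 [  8.5   9.7 -57.2]
 [  9.1  10.2 -58.6]
 [  8.8  10.7 -57.9]
 [ 10.2  11.  -60.8]
 [ 10.3  11.5 -61. ]
 [  9.6  12.1 -59.6]
 [ 10.1  12.6 -60.7]
 [ 10.1  13.1 -60.5]
 [ 10.2  13.6 -60.8]
 [ 10.   14.1 -60.4]
 [  9.8  14.7 -60. ]]
```

```bash
python3 -c "
from h import *
go(.5805,-.2977,.05,2.983)
"

```

```text
t 10.05 meas [ 0.6195 -0.2839  0.1809] [-3.1415  0.0007  3.0211] F [ 0.4 -0.4 -1.2] Tq [ 0.08 -0.   -0.  ] w 0.0199
cmd [ 0.6193 -0.2848  0.18  ] [-3.1416  0.      3.0198]
GO mm [ 36.98 -17.53 130.  ] rot [-0.      0.      0.0368] n 3.268313270401096 0.294399999999996
```

>>> {"op": "carry_out", "data": {
  "deltas": "10 -5 5 0 0 0.01 1; 22 -11 15 0 0 0.02 1; 33 -15 35 0 0 0.03 1; 37 -17.5 65 0 0 0.037 1; 37 -17.5 95 0 0 0.037 1; 37 -17.5 118 0 0 0.037 1; 37 -17.5 128 0 0 0.037 1; 37 -17.5 130 0 0 0.037 1"
}}

```text
time: 10.72
tool_pos: [0.5788, -0.2963, 0.0473]
ee_rot: [3.139, -0.005, 2.983]
wrist_force: [-0.1, 0.2, -1.9]
width: 0.0201
```

```bash
python3 -c "
from h import *
import fx
did(37,-17.5,130,0,0,.037)
s=snap('wrist','w10');s=snap('side','s10');s=snap('wrist')
fx.fit(s)
go(.5805,-.2977,-.0085,2.983)
o=robot.get_obs();W=cloud(s);p,r=T0()
L=r.inv().apply((W.reshape(-1,3)-o['tool_pos'])).reshape(W.shape)*1000
print(L[225,305:340:5].round(1)); print(W[225,305:340:5].round(4))
a=cv2.imread('pics/w10.png')[60:300,220:420];cv2.imwrite('pics/w10c.png',cv2.resize(a,None,fx=2.5,fy=2.5))
"

```

```text
all 15011 c [ 554.  -293.6] size 84.1 138.8 ang 80.9 median z 0.0163
tower 5167 c [ 533.4 -290.3] size 58.3 57.8 ang 80.95 median z 0.0443
base 6056 c [ 554.  -293.6] size 84.1 138.8 ang 80.9 median z 0.0078
pplate 546 c [ 590.  -279.2] size 16.1 33.0 ang 83.26 median z nan
t 10.87 meas [ 0.5817 -0.2981  0.0523] [-3.1404  0.0028  2.9832] F [ 0.3 -0.9 -1.9] Tq [ 0.   -0.01 -0.01] w 0.0199
cmd [ 0.5805 -0.2977  0.05  ] [-3.1416  0.      2.9828]
GO mm [-0.02 -0.03 58.5 ] rot [-0.     -0.     -0.0002] n 1.4028779567466136 0.0016000000000032876
[[ 15.6  -8.7 -36.3]
 [ 15.8  -5.8 -36.8]
 [ 15.5  -2.9 -36.1]
 [ 15.7  -0.  -36.5]
 [ 15.6   2.9 -36.3]
 [ 15.7   5.7 -36.6]
 [ 15.8   8.6 -37. ]]
[[ 0.5649 -0.3042  0.0886]
 [ 0.5651 -0.3013  0.0892]
 [ 0.5659 -0.2985  0.0884]
 [ 0.5662 -0.2957  0.0888]
 [ 0.5667 -0.2928  0.0886]
 [ 0.567  -0.29    0.089 ]
 [ 0.5674 -0.2871  0.0893]]
```

View pics/w10c.png

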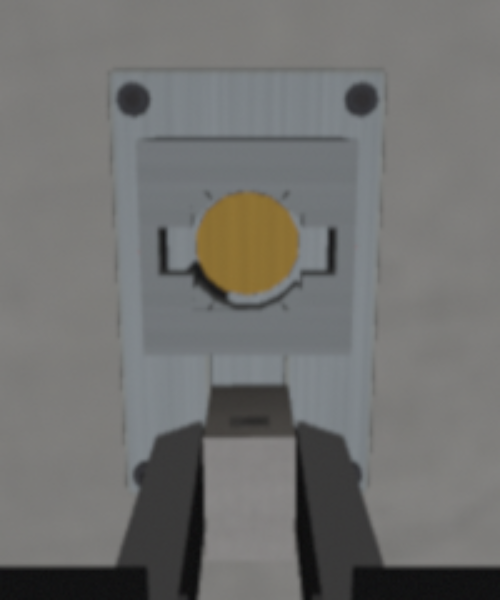

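>>> {"op": "carry_out", "data": {
  "deltas": "0 0 5 0 0 0 1; 0 0 13 0 0 0 1; 0 0 22 0 0 0 1; 0 0 30 0 0 0 1; 0 0 35 0 0 0 1; 0 0 38 0 0 0 1; 0 0 38 0 0 0 1; 0 0 38 0 0 0 1"
}}

```text
time: 11.53
tool_pos: [0.5804, -0.2976, 0.012]
ee_rot: [3.141, -0.0, 2.983]
wrist_force: [-0.7, 0.1, -3.0]
width: 0.0196
```

```bash
python3 -c "
from h import *
did(0,0,38,0,0,0)
s=snap('wrist','w11');s=snap('wrist')
import fx;fx.fit(s)
go(.5805,-.2977,-.0085,2.983)
o=robot.get_obs();W=cloud(s)
print(W[225,300:344:4].round(4)); 
a=cv2.imread('pics/w11.png')[60:300,220:420];cv2.imwrite('pics/w11c.png',cv2.resize(a,None,fx=2.5,fy=2.5))
"

```

```text
all 19941 c [ 553.5 -293.6] size 84.2 138.7 ang 80.88 median z 0.0308
tower 7512 c [ 533.8 -290.4] size 58.2 58.4 ang 80.83 median z 0.0443
base 7676 c [ 553.5 -293.6] size 84.2 138.7 ang 80.88 median z 0.0077
pplate 303 c [ 580.7 -276.2] size 24.5 12.2 ang 43.62 median z nan
t 11.63 meas [ 0.5808 -0.2979  0.0129] [-3.1413  0.0009  2.9827] F [ 0.1 -0.5 -1.4] Tq [-0.05 -0.    0.02] w 0.0196
cmd [ 0.5805 -0.2977  0.012 ] [-3.1416  0.      2.9828]
GO mm [-0.02 -0.03 20.5 ] rot [-0.     -0.     -0.0002] n 0.4916074534539472 0.0016000000000032876
[[ 0.5767 -0.3115  0.0164]
 [ 0.5651 -0.3051  0.0486]
 [ 0.5652 -0.3028  0.0493]
 [ 0.5652 -0.3004  0.0503]
 [ 0.5654 -0.2981  0.0508]
 [ 0.5661 -0.2959  0.0498]
 [ 0.5665 -0.2936  0.0498]
 [ 0.5666 -0.2913  0.0504]
 [ 0.5674 -0.289   0.0493]
 [ 0.5675 -0.2867  0.0502]
 [ 0.581  -0.2842  0.0166]]
```

View pics/w11c.png

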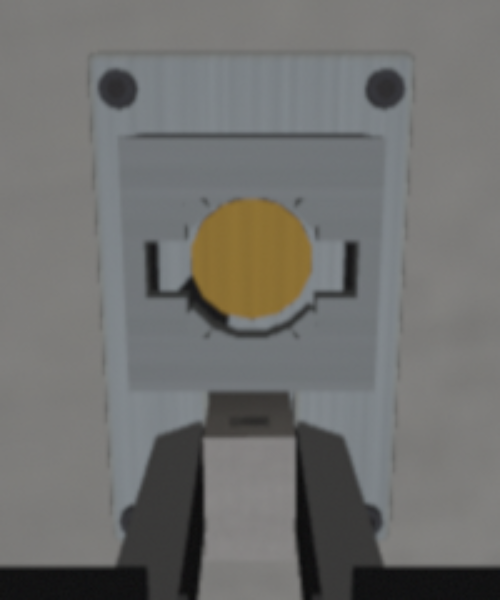

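>>> {"op": "carry_out", "data": {
  "deltas": "0 0 3 0 0 0 1; 0 0 7 0 0 0 1; 0 0 11 0 0 0 1; 0 0 14 0 0 0 1; 0 0 17 0 0 0 1; 0 0 19 0 0 0 1; 0 0 20 0 0 0 1; 0 0 20 0 0 0 1"
}}

```text
time: 12.3
tool_pos: [0.5803, -0.2975, -0.0081]
ee_rot: [3.141, -0.001, 2.983]
wrist_force: [-0.2, -1.1, -1.4]
width: 0.0196
```

```bash
python3 -c "
from h import *
did(0,0,20,0,0,0)
s=snap('wrist','w12');s=snap('wrist')
go(.5805,-.2977,-.0085,2.983)
o=robot.get_obs();W=cloud(s)
print(W[235:285:6,320].round(4))
print(W[225,300:344:4].round(4)); 
"

```

```text
t 12.4 meas [ 0.5806 -0.2977 -0.0076] [-3.1416  0.0003  2.9828] F [ 0.5 -0.4 -1.4] Tq [ 0.01 -0.    0.08] w 0.0196
cmd [ 0.5805 -0.2977 -0.008 ] [-3.1416  0.      2.9828]
GO mm [-0.02 -0.03  0.5 ] rot [-0.     -0.     -0.0002] n 0.012020661380711142 0.0016000000000032876
[[ 0.5667 -0.2959  0.0425]
 [ 0.5696 -0.2963  0.0437]
 [ 0.5728 -0.2969  0.0443]
 [ 0.5766 -0.2975  0.0437]
 [ 0.5796 -0.298   0.0447]
 [ 0.5838 -0.2986  0.0435]
 [ 0.5878 -0.2993  0.043 ]
 [ 0.5911 -0.2998  0.0437]
 [ 0.5948 -0.3004  0.0438]]
[[ 0.5589 -0.3054  0.0437]
 [ 0.5591 -0.3032  0.044 ]
 [ 0.5594 -0.3011  0.044 ]
 [ 0.5598 -0.2991  0.0439]
 [ 0.5598 -0.2969  0.0448]
 [ 0.5601 -0.2948  0.0448]
 [ 0.5606 -0.2928  0.0443]
 [ 0.5609 -0.2907  0.0444]
 [ 0.5612 -0.2886  0.0445]
 [ 0.5615 -0.2865  0.0448]
 [ 0.5617 -0.2844  0.0451]]
```

View pics/w12.png

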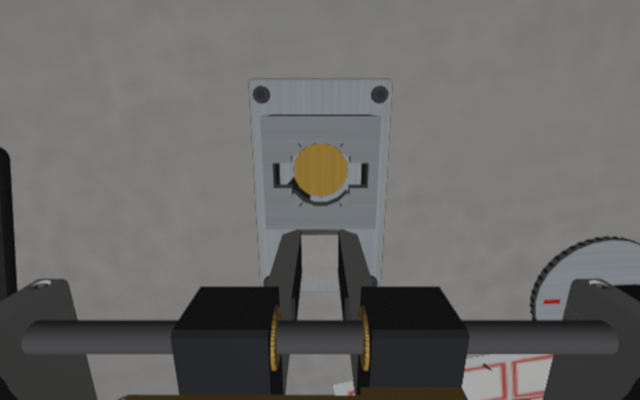

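>>> {"op": "carry_out", "data": {
  "deltas": "0 0 0.3 0 0 0 1; 0 0 0.6 0 0 0 1; 0 0 0.6 0 0 0 1; 0 0 0.6 0 0 0 0.6; 0 0 0.6 0 0 0 0.6; 0 0 0.6 0 0 0 0.6; 0 0 0.6 0 0 0 0.6; 0 0 0.6 0 0 0 0.6"
}}

```text
time: 13.07
tool_pos: [0.5807, -0.2978, -0.0079]
ee_rot: [-3.141, 0.001, 2.983]
wrist_force: [-0.3, 0.3, -1.0]
width: 0.0374
```

```bash
python3 -c "
from h import *
did(0,0,.6,0,0,0)
s=snap('wrist','w13')
go(.5805,-.2977,0.15,2.983)
W=cloud(s)
print(W[235:285:6,320].round(4))
m=(W[...,2]>.038)&(W[...,2]<.048); 
T=W[228:292,296:346].reshape(-1,3);T=T[(abs(T[:,2]-.0433)<.003)&(T[:,0]>.5645)]
import fx;fx.rect(T,'block')
a=cv2.imread('pics/w13.png')[100:330,220:420];cv2.imwrite('pics/w13c.png',cv2.resize(a,None,fx=2.6,fy=2.6))
"

```

```text
t 13.12 meas [ 0.5806 -0.2977 -0.008 ] [-3.1415  0.0004  2.9828] F [-0.1 -0.2  0.3] Tq [ 0.02  0.02 -0.07] w 0.0379
cmd [ 0.5805 -0.2977 -0.0086] [-3.1416  0.      2.9828]
GO mm [  -0.02   -0.03 -158.6 ] rot [-0.     -0.     -0.0002] n 3.80335740964639 0.0016000000000032876
[[ 0.5663 -0.2959  0.0437]
 [ 0.5701 -0.2965  0.0427]
 [ 0.5736 -0.2971  0.0428]
 [ 0.5778 -0.2977  0.0415]
 [ 0.5807 -0.2982  0.0428]
 [ 0.5843 -0.2988  0.0427]
 [ 0.5877 -0.2993  0.0432]
 [ 0.5917 -0.3     0.0427]
 [ 0.611  -0.303   0.0167]]
block 1822 c [ 580.4 -298.6] size 19.6 31.0 ang 81.75 median z 0.0427
```

View pics/w13c.png

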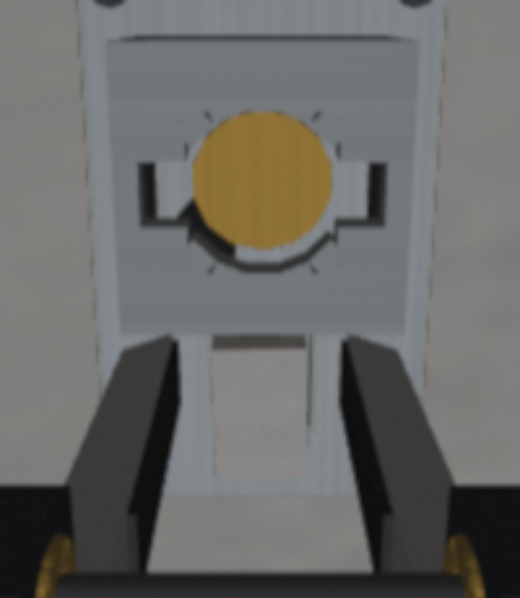

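Block is seated: its top reads 42.8 mm (43 nominal), square, centre (580.4, -298.6) against the pocket at (580.6, -297.8). Lifting straight up, then to the cap.

>>> {"op": "carry_out", "data": {
  "deltas": "0 0 -5 0 0 0 0.6; 0 0 -20 0 0 0 0.55; 0 0 -45 0 0 0 0.5; 0 0 -80 0 0 0 0.5; 0 0 -110 0 0 0.05 0.5; 0 0 -135 0 0 0.15 0.5; 0 0 -145 0 0 0.27 0.5; 0 0 -145 0 0 0.39 0.5"
}}

```text
time: 13.78
tool_pos: [0.5826, -0.2989, 0.1426]
ee_rot: [3.142, 0.009, 2.587]
wrist_force: [0.5, -0.5, 0.3]
width: 0.0476
```

```bash
python3 -c "
from h import *
did(0,0,-145,0,0,.39)
go(.62,-.15,.15,1.42)
s=snap('wrist','w14')"
```

```text
t 13.78 meas [ 0.5826 -0.2989  0.1426] [3.1416 0.0092 2.5869] F [ 0.5 -0.5  0.3] Tq [ 0.    0.03 -0.04] w 0.0476
cmd [ 0.5805 -0.2977  0.1364] [-3.1416  0.      2.5928]
GO mm [ 43.32 146.6  -13.6 ] rot [-0.      0.      1.1728] n 3.6803314137138874 9.382399999999999
```

View pics/w14.png

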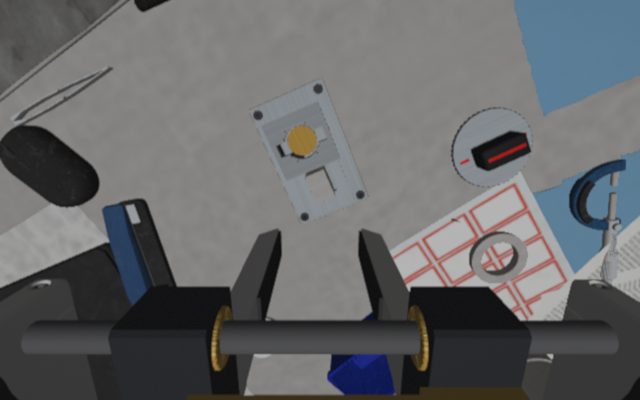

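>>> {"op": "carry_out", "data": {
  "deltas": "5 18 -2 0 0 0.12 0.5; 11 37 -4 0 0 0.24 0.5; 16 55 -6 0 0 0.36 0.5; 22 74 -8 0 0 0.48 0.5; 27 92 -10 0 0 0.6 0.5; 32 110 -12 0 0 0.72 0.5; 38 128 -13 0 0 0.84 0.5; 43 146 -13 0 0 0.96 0.5"
}}

```text
time: 14.5
tool_pos: [0.6199, -0.1497, 0.1498]
ee_rot: [-3.141, -0.0, 1.629]
wrist_force: [0.0, -0.4, -0.2]
width: 0.047
```

>>> {"op": "carry_out", "data": {
  "deltas": "0 0 0 0 0 0.11 0.5; 0 0 0 0 0 0.19 0.5; 0 0 0 0 0 0.21 0.5; 0 0 0 0 0 0.21 0.5; 0 0 0 0 0 0.21 0.5; 0 0 0 0 0 0.21 0.5; 0 0 0 0 0 0.21 0.5; 0 0 0 0 0 0.21 0.5"
}}

```text
time: 15.17
tool_pos: [0.6199, -0.1509, 0.1497]
ee_rot: [-3.142, -0.0, 1.423]
wrist_force: [-1.3, -0.8, -0.2]
width: 0.0469
```

```bash
cat > cap.py <<'E'
from h import *
import fx,sys
s=snap('wrist',sys.argv[1]); W=cloud(s)
near=(abs(W[...,0]-.642)<.06)&(abs(W[...,1]+.128)<.06)
def big(m):
    m=m.astype(np.uint8);n,l,st,c=cv2.connectedComponentsWithStats(m);return l==1+st[1:,4].argmax()
mb=big(near&(W[...,2]>.047)&(W[...,2]<.062)); T=W[mb]; T=T[T[:,2]>np.percentile(T[:,2],60)-.003]; fx.rect(T,'bar')
mr=big(near&(W[...,2]>.022)&(W[...,2]<.034)); c,rad=cv2.minEnclosingCircle((W[mr][:,:2]*1000).astype(np.float32)); print('rim',c,rad,np.median(W[mr][:,2]))
hsv=cv2.cvtColor(s['pixels'],cv2.COLOR_RGB2HSV);red=((hsv[...,0]<8)|(hsv[...,0]>172))&(hsv[...,1]>120)&near
P=W[red];P=P[P[:,2]>.045];
if len(P)>5:
    v,_=np.linalg.eigh(np.cov(P[:,:2].T)),0; d=v[1][:,1]; print('red',len(P),P.mean(0),'ang',np.degrees(np.arctan2(d[1],d[0])))
P=W[red];P=P[abs(P[:,2]-.028)<.006]; print('rim marks',len(P),P.mean(0) if len(P) else '')
go(.642,-.128,.1,1.42)
E
python3 - <<'E'
from h import *
did(43,146,-13,0,0,.96);did(0,0,0,0,0,.21)
E
python3 cap.py w15
```

```text
bar 962 c [ 642.5 -130.1] size 44.0 21.8 ang 84.63 median z 0.0536
rim (642.5881958007812, -130.13107299804688) 40.47476577758789 0.027715128097961117
red 174 [ 0.6424 -0.1312  0.054 ] ang 83.95854173796647
rim marks 31 [ 0.6427 -0.1297  0.028 ]
t 15.22 meas [ 0.6199 -0.1509  0.1498] [-3.1416 -0.0001  1.423 ] F [-0.4  0.2  0.4] Tq [-0.15  0.07  0.  ] w 0.0473
cmd [ 0.62   -0.1507  0.1494] [-3.1416  0.      1.4228]
GO mm [25.68 18.46 49.4 ] rot [-0.      0.      0.0028] n 1.4066120569742404 0.022399999999992298
```

View pics/w15.png

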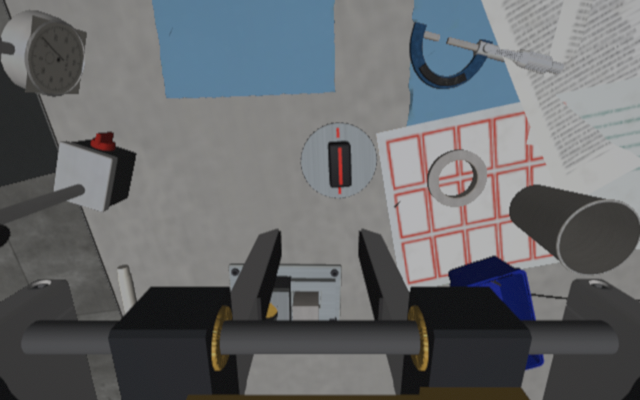

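Cap bar is at pixel (340,165). It measures 44.0 × 21.8 mm, centre (642.5, -130.1), with its line at 84.3°. The rim is 81 mm across. All of these match the cap.

```bash
python3 -c "
from h import *
go(.6425,-.1301,.05,1.471)"
```

```text
t 15.22 meas [ 0.6199 -0.1509  0.1498] [-3.1416 -0.0001  1.423 ] F [-0.4  0.2  0.4] Tq [-0.15  0.07  0.  ] w 0.0473
cmd [ 0.62   -0.1507  0.1494] [-3.1416  0.      1.4228]
GO mm [23.68 19.26 99.4 ] rot [-0.      0.     -0.0482] n 2.4935377590756964 0.3856000000000105
```

>>> {"op": "carry_out", "data": {
  "deltas": "8 6 10 0 0 -0.01 0.5; 16 13 30 0 0 -0.03 0.5; 23.7 19.3 55 0 0 -0.048 0.5; 23.7 19.3 78 0 0 -0.048 0.5; 23.7 19.3 93 0 0 -0.048 0.5; 23.7 19.3 99 0 0 -0.048 0.5; 23.7 19.3 99 0 0 -0.048 0.5; 23.7 19.3 99 0 0 -0.048 0.5"
}}

```text
time: 15.88
tool_pos: [0.6429, -0.1299, 0.0508]
ee_rot: [3.141, -0.0, 1.471]
wrist_force: [0.2, 0.3, 0.3]
width: 0.0475
```

```bash
python3 -c "
from h import *
did(23.7,19.3,99,0,0,-.048)"; python3 cap.py w16; python3 -c "
from h import *
go(.6425,-.1301,.0,1.471)"
```

```text
bar 1801 c [ 642.5 -129.9] size 43.5 21.6 ang 85.06 median z 0.0536
rim (642.4002075195312, -130.3681182861328) 40.67299270629883 0.027757398101632885
red 308 [ 0.643  -0.1302  0.0557] ang 74.98912481196145
rim marks 45 [ 0.645  -0.1077  0.0283]
t 15.93 meas [ 0.6435 -0.1301  0.052 ] [3.1394 0.0002 1.471 ] F [0.2 0.2 1.4] Tq [-0.02  0.06 -0.05] w 0.0472
cmd [ 0.6425 -0.1301  0.0504] [-3.1416  0.      1.4708]
GO mm [  2.02  -0.75 -49.6 ] rot [-0.      0.      0.0508] n 1.1905674374828668 0.4063999999999906
t 15.93 meas [ 0.6435 -0.1301  0.052 ] [3.1394 0.0002 1.471 ] F [0.2 0.2 1.4] Tq [-0.02  0.06 -0.05] w 0.0472
cmd [ 0.6425 -0.1301  0.0504] [-3.1416  0.      1.4708]
GO mm [-0.02 -0.04 50.4 ] rot [-0.      0.     -0.0002] n 1.208633577001111 0.001600000000011725
```

View pics/w16.png

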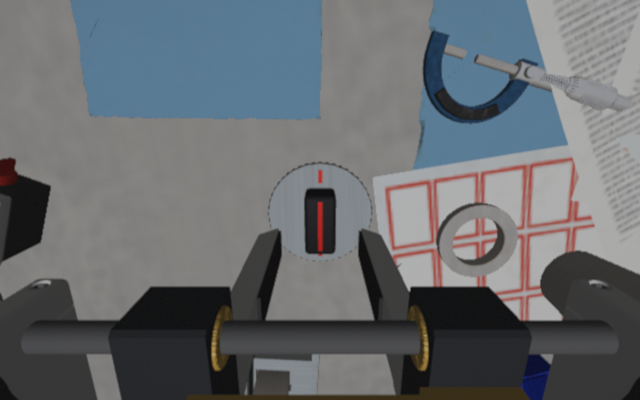

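>>> {"op": "carry_out", "data": {
  "deltas": "0 0 8 0 0 0 0.5; 0 0 18 0 0 0 0.5; 0 0 28 0 0 0 0.5; 0 0 37 0 0 0 0.5; 0 0 44 0 0 0 0.5; 0 0 48 0 0 0 0.5; 0 0 49 0 0 0 0.5; 0 0 49 0 0 0 0.5"
}}

```text
time: 16.6
tool_pos: [0.6423, -0.13, 0.0011]
ee_rot: [-3.141, -0.0, 1.471]
wrist_force: [0.4, -0.1, 0.8]
width: 0.0471
```

>>> {"op": "carry_out", "data": {
  "deltas": "0 0 0 0 0 0 1; 0 0 0 0 0 0 1; 0 0 0 0 0 0 1; 0 0 0 0 0 0 1; 0 0 0 0 0 0 1; 0 0 0 0 0 0 1; 0 0 0 0 0 0 1; 0 0 0 0 0 0 1"
}}

```text
time: 17.27
tool_pos: [0.6429, -0.1302, 0.0023]
ee_rot: [3.141, 0.0, 1.471]
wrist_force: [-0.2, -0.3, 1.6]
width: 0.0217
```

```bash
python3 -c "
from h import *
did(0,0,49,0,0,0)
s=snap('wrist','w17')
go(.6425,-.1301,.12,1.471)
a=cv2.imread('pics/w17.png')[140:340,200:440];cv2.imwrite('pics/w17c.png',cv2.resize(a,None,fx=2.8,fy=2.8))
"
```

```text
t 17.32 meas [ 0.6429 -0.1302  0.0023] [3.1406 0.0001 1.4708] F [0.2 0.5 1.3] Tq [-0.07  0.04 -0.02] w 0.0219
cmd [ 0.6425 -0.1301  0.0014] [-3.1416  0.      1.4708]
GO mm [  -0.02   -0.04 -118.6 ] rot [-0.      0.     -0.0002] n 2.844124905696728 0.001600000000011725
```

View pics/w17c.png

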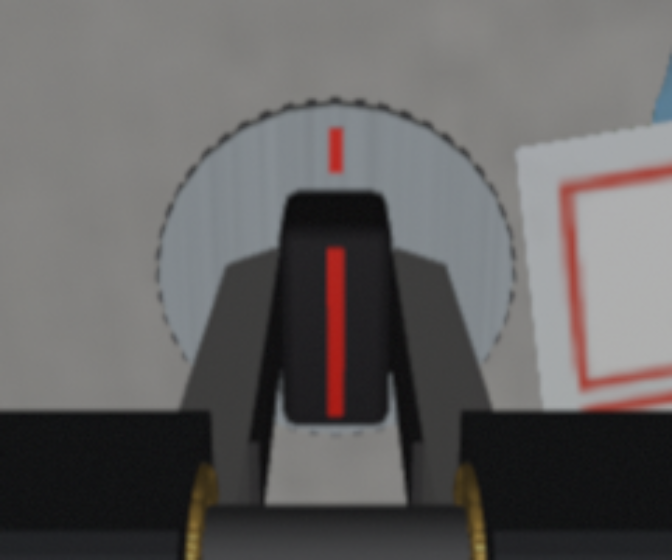

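>>> {"op": "carry_out", "data": {
  "deltas": "0 0 -4 0 0 0 1; 0 0 -13 0 0 0 1; 0 0 -27 0 0 0 1; 0 0 -43 0 0 0 1; 0 0 -59 0 0 0 1; 0 0 -72 0 0 0 1; 0 0 -79 0 0 0 1; 0 0 -80 0 0 0 1"
}}

```text
time: 17.98
tool_pos: [0.6436, -0.1304, 0.0842]
ee_rot: [3.138, 0.001, 1.471]
wrist_force: [0.7, -0.3, -1.5]
width: 0.0216
```

```bash
python3 -c "
from h import *
did(0,0,-80,0,0,0)
go(.5333,-.2903,.0814,1.412)"
```

```text
t 17.98 meas [ 0.6436 -0.1304  0.0842] [3.138  0.0006 1.4708] F [ 0.7 -0.3 -1.5] Tq [-0.06  0.05  0.04] w 0.0216
cmd [ 0.6425 -0.1301  0.0814] [-3.1416  0.      1.4708]
GO mm [-170.32  -92.7     0.  ] rot [-0.      0.      0.0588] n 4.650257514139044 0.47039999999999055
```

>>> {"op": "carry_out", "data": {
  "deltas": "-10 -5 0 0 0 0.01 1; -30 -16 0 0 0 0.02 1; -60 -33 0 0 0 0.03 1; -92 -50 0 0 0 0.04 1; -124 -67 0 0 0 0.05 1; -150 -82 0 0 0 0.059 1; -166 -90.5 0 0 0 0.059 1; -170.3 -92.7 0 0 0 0.059 1"
}}

```text
time: 18.65
tool_pos: [0.5298, -0.2931, 0.0801]
ee_rot: [-3.138, 0.0, 1.407]
wrist_force: [-0.4, 0.2, -1.7]
width: 0.022
```

>>> {"op": "carry_out", "data": {
  "deltas": "0 0 0 0 0 0 1; 0 0 0 0 0 0 1; 0 0 0 0 0 0 1; 0 0 0 0 0 0 1; 0 0 0 0 0 0 1; 0 0 0 0 0 0 1; 0 0 0 0 0 0 1; 0 0 0 0 0 0 1"
}}

```text
time: 19.32
tool_pos: [0.5336, -0.2899, 0.0818]
ee_rot: [3.142, -0.0, 1.412]
wrist_force: [0.0, -0.0, -1.1]
width: 0.0215
```

```bash
cat > capm.py <<'E'
from h import *
import sys,fx
s=snap('wrist',sys.argv[1]);W=cloud(s);o=robot.get_obs();Rt=R.from_euler('xyz',o['ee_rot'])
L=Rt.inv().apply(W.reshape(-1,3)-o['tool_pos']).reshape(W.shape)*1000
m=(L[...,2]>-35)&(L[...,2]<-19)&(np.hypot(L[...,0],L[...,1])<46)&(np.hypot(L[...,0],L[...,1])>24)
P=L[m]; print('rim z',np.median(P[:,2]),len(P)); P=P[abs(P[:,2]-np.median(P[:,2]))<3]
# outer edge: max radius per angle bin, circle fit
a=np.degrees(np.arctan2(P[:,1],P[:,0]));E=[]
for b in range(-180,180,4):
    q=P[(a>=b)&(a<b+4)]
    if len(q)>4: E.append(q[np.hypot(q[:,0],q[:,1]).argmax()])
E=np.array(E);A=np.c_[2*E[:,:2],np.ones(len(E))];c=np.linalg.lstsq(A,(E[:,:2]**2).sum(1),rcond=None)[0];print('fit centre tool',c[:2],'rad',np.sqrt(c[2]+c[0]**2+c[1]**2),len(E))
n=np.linalg.lstsq(np.c_[P[:,:2],np.ones(len(P))],P[:,2],rcond=None)[0];print('tilt',n[:2])
t=L[(L[...,2]>-62)&(L[...,2]<-46)&(abs(L[...,1])<11)&(abs(L[...,0])<30)]
if len(t): print('bar top z',np.median(t[:,2]),'x',np.percentile(t[:,0],[0.5,99.5]),'y',np.percentile(t[:,1],[.5,99.5]))
E
python3 -c "
from h import *
did(-170.3,-92.7,0,0,0,.059)"
python3 capm.py w18;python3 -c "
from h import *
go(.5333,-.2903,.06,1.412)
s=snap('side','s18');a=cv2.imread('pics/s18.png')[100:220,240:400];cv2.imwrite('pics/s18c.png',cv2.resize(a,None,fx=5,fy=5,interpolation=cv2.INTER_CUBIC))"
```

```text
rim z -25.398279327108952 5240
fit centre tool [ 0.3839 -0.3068] rad 39.95835384411131 76
tilt [-0.0005 -0.0001]
bar top z -51.30541291261637 x [-20.987   22.0373] y [-10.8333  10.664 ]
t 19.37 meas [ 0.5335 -0.2901  0.0818] [ 3.1414 -0.      1.4122] F [-0.4  0.9 -3.1] Tq [-0.08  0.08 -0.03] w 0.0219
cmd [ 0.5333 -0.2903  0.0814] [-3.1416  0.      1.4118]
GO mm [-0.02 -0.   21.4 ] rot [-0.      0.     -0.0002] n 0.5131897331154214 0.001600000000009949
```

View pics/w18.png

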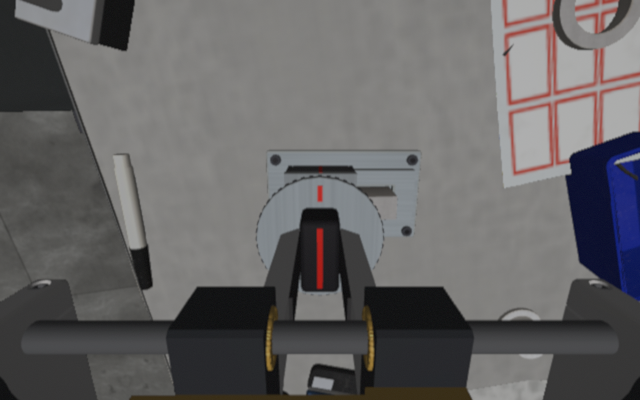

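View pics/s18c.png

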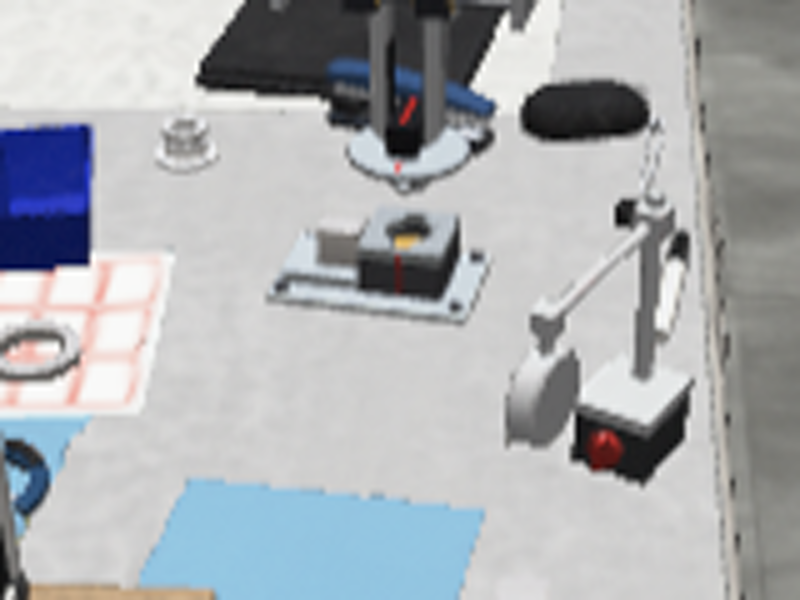

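>>> {"op": "carry_out", "data": {
  "deltas": "0 0 4 0 0 0 1; 0 0 10 0 0 0 1; 0 0 18 0 0 0 1; 0 0 25 0 0 0 1; 0 0 30 0 0 0 1; 0 0 33 0 0 0 1; 0 0 33 0 0 0 1; 0 0 33 0 0 0 1"
}}

```text
time: 20.08
tool_pos: [0.5332, -0.2902, 0.0484]
ee_rot: [-3.141, -0.0, 1.412]
wrist_force: [-0.0, -0.2, -1.3]
width: 0.0221
```

```bash
python3 -c "
from h import *
did(0,0,33,0,0,0)"
python3 capm.py w19;python3 -c "
from h import *
go(.5333,-.2903,.035,1.412)
s=snap('wrist');import fx
W=cloud(s);n=(W[...,2]>.0045)&(W[...,2]<.012)&(abs(W[...,0]-.55)<.1)&(abs(W[...,1]+.29)<.08)
a=cv2.imread('pics/w19.png')[100:320,200:440];cv2.imwrite('pics/w19c.png',cv2.resize(a,None,fx=2.5,fy=2.5))
"
```

```text
rim z -24.963159827141578 5245
fit centre tool [ 0.321  -0.6532] rad 39.93807039626109 76
tilt [0.0006 0.0005]
bar top z -50.84759813560618 x [-21.0098  21.9863] y [-10.8673  10.4482]
t 20.13 meas [ 0.5335 -0.2904  0.0489] [3.1412 0.     1.4118] F [ 0.3  0.7 -1.4] Tq [-0.1   0.06  0.03] w 0.0216
cmd [ 0.5333 -0.2903  0.0484] [-3.1416  0.      1.4118]
GO mm [-0.02 -0.   13.4 ] rot [-0.      0.     -0.0002] n 0.321343380288181 0.001600000000009949
```

View pics/w19c.png

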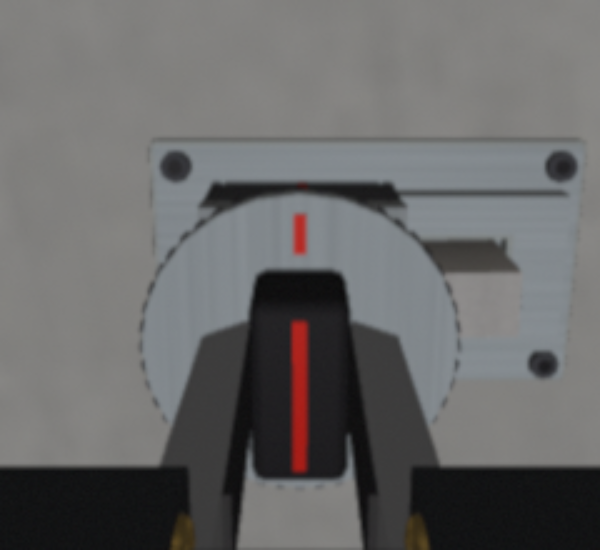

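>>> {"op": "carry_out", "data": {
  "deltas": "0 0 2 0 0 0 1; 0 0 4 0 0 0 1; 0 0 6 0 0 0 1; 0 0 8 0 0 0 1; 0 0 10 0 0 0 1; 0 0 12 0 0 0 1; 0 0 13 0 0 0 1; 0 0 13 0 0 0 1"
}}

```text
time: 20.85
tool_pos: [0.5331, -0.2901, 0.0352]
ee_rot: [-3.141, -0.0, 1.412]
wrist_force: [-0.2, -0.1, -2.1]
width: 0.0216
```

```bash
python3 -c "
from h import *
did(0,0,13,0,0,0)"
python3 capm.py w20;python3 -c "
from h import *
go(.5333,-.2903,.025,1.412)"
```

```text
rim z -25.23222466555612 5237
fit centre tool [ 0.4039 -0.5018] rad 39.886500059821664 75
tilt [ 0.001  -0.0001]
bar top z -51.11013924567686 x [-21.1378  21.8686] y [-10.9138  10.524 ]
t 20.9 meas [ 0.5332 -0.2902  0.0355] [-3.1412 -0.0003  1.4118] F [ 0.6  0.1 -1.7] Tq [-0.05  0.11  0.03] w 0.0219
cmd [ 0.5333 -0.2903  0.0354] [-3.1416  0.      1.4118]
GO mm [-0.02 -0.   10.4 ] rot [-0.      0.     -0.0002] n 0.24940106538763812 0.001600000000009949
```

>>> {"op": "carry_out", "data": {
  "deltas": "0 0 2 0 0 0 1; 0 0 4 0 0 0 1; 0 0 6 0 0 0 1; 0 0 8 0 0 0 1; 0 0 9.5 0 0 0 1; 0 0 10.5 0 0 0 1; 0 0 10.5 0 0 0 1; 0 0 10.5 0 0 0 1"
}}

```text
time: 21.57
tool_pos: [0.5337, -0.2906, 0.0273]
ee_rot: [3.14, 0.001, 1.412]
wrist_force: [-2.4, 1.4, 7.5]
width: 0.022
```

```bash
python3 -c "
from h import *
did(0,0,10.5,0,0,0)"
python3 capm.py w21;python3 -c "
from h import *
go(.5333,-.2903,.025,1.412)
s=snap('wrist');W=cloud(s)
n=(np.hypot(W[...,0]-.5333,W[...,1]+.2903)<.039)&(np.hypot(W[...,0]-.5333,W[...,1]+.2903)>.026)&(W[...,2]<.06)
print('rim world z',np.median(W[n][:,2]))"
```

```text
rim z -25.466674983215654 5228
fit centre tool [ 0.4352 -0.4113] rad 39.866532925696276 76
tilt [-0.0007  0.0012]
bar top z -51.321342950308306 x [-21.209  21.942] y [-10.8439  10.6086]
t 21.62 meas [ 0.5338 -0.2906  0.0273] [3.14   0.0008 1.4119] F [-3.1  0.9  6.4] Tq [0.26 0.62 0.04] w 0.0218
cmd [ 0.5333 -0.2903  0.0249] [-3.1416  0.      1.4118]
GO mm [-0.02 -0.   -0.1 ] rot [-0.      0.     -0.0002] n 0.002458247076924097 0.001600000000009949
rim world z 0.052725363288334846
```

>>> {"op": "carry_out", "data": {
  "deltas": "0 0 0.8 0 0 0 1; 0 0 1.5 0 0 0 1; 0 0 1.5 0 0 0.08 1; 0 0 1.5 0 0 0.18 1; 0 0 1.5 0 0 0.28 1; 0 0 1.5 0 0 0.38 1; 0 0 1.5 0 0 0.48 1; 0 0 1.5 0 0 0.55 1"
}}

```text
time: 22.33
tool_pos: [0.5349, -0.2918, 0.0267]
ee_rot: [3.136, -0.0, 0.857]
wrist_force: [-0.9, -0.4, 7.2]
width: 0.0219
```

```bash
python3 -c "
from h import *
did(0,0,1.5,0,0,.55)"
python3 capm.py w22;python3 -c "
from h import *
go(.5333,-.2903,.0234,-.1585)"
```

```text
rim z -25.500087004136002 5211
fit centre tool [0.298  0.0205] rad 39.87156334861817 76
tilt [0.0019 0.0001]
bar top z -51.434398269477626 x [-20.9827  21.7844] y [-10.8119  10.9703]
t 22.38 meas [ 0.5349 -0.2918  0.0267] [ 3.136  -0.0001  0.8555] F [-0.9  0.2  7.3] Tq [-0.09  0.3   0.01] w 0.0221
cmd [ 0.5333 -0.2903  0.0234] [-3.1416  0.      0.8618]
GO mm [-0.02  0.01  0.  ] rot [0.     0.     1.0203] n 0.0005405401407875323 8.16239999999999
```

View pics/w22.png

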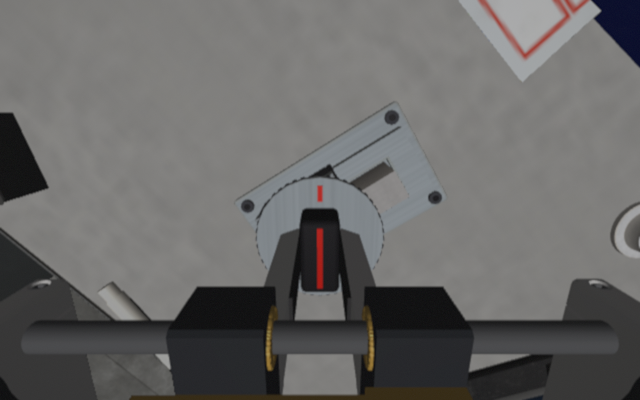

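>>> {"op": "carry_out", "data": {
  "deltas": "0 0 0 0 0 0.06 1; 0 0 0 0 0 0.16 1; 0 0 0 0 0 0.26 1; 0 0 0 0 0 0.36 1; 0 0 0 0 0 0.46 1; 0 0 0 0 0 0.56 1; 0 0 0 0 0 0.66 1; 0 0 0 0 0 0.74 1"
}}

```text
time: 23.05
tool_pos: [0.5349, -0.2916, 0.0266]
ee_rot: [3.138, -0.004, 0.117]
wrist_force: [-0.1, 0.6, 8.0]
width: 0.0219
```

>>> {"op": "carry_out", "data": {
  "deltas": "0 0 0 0 0 0.08 1; 0 0 0 0 0 0.16 1; 0 0 0 0 0 0.23 1; 0 0 0 0 0 0.28 1; 0 0 0 0 0 0.28 1; 0 0 0 0 0 0.28 1; 0 0 0 0 0 0.28 1; 0 0 0 0 0 0.28 1"
}}

```text
time: 23.72
tool_pos: [0.5349, -0.2915, 0.0267]
ee_rot: [3.139, -0.005, -0.158]
wrist_force: [-1.4, 0.2, 8.1]
width: 0.0221
```

```bash
python3 -c "
from h import *
did(0,0,0,0,0,.74);did(0,0,0,0,0,.28)"
python3 capm.py w23;python3 -c "
from h import *
go(.5333,-.2903,.0234,-.1585)"
```

```text
rim z -25.519547492159603 5273
fit centre tool [0.4366 0.6354] rad 40.03486236280494 74
tilt [ 0.0037 -0.0009]
bar top z -51.496663901809825 x [-20.6425  22.2754] y [-10.3935  10.8539]
t 23.77 meas [ 0.535  -0.2915  0.0267] [ 3.1393 -0.0048 -0.1583] F [-0.7  0.1  8.3] Tq [ 0.15  0.35 -0.04] w 0.0219
cmd [ 0.5333 -0.2903  0.0234] [ 3.1416  0.     -0.1582]
GO mm [-0.    0.02  0.  ] rot [0.     0.     0.0003] n 0.0005405401407875321 0.0023999999999885
```

View pics/w23.png

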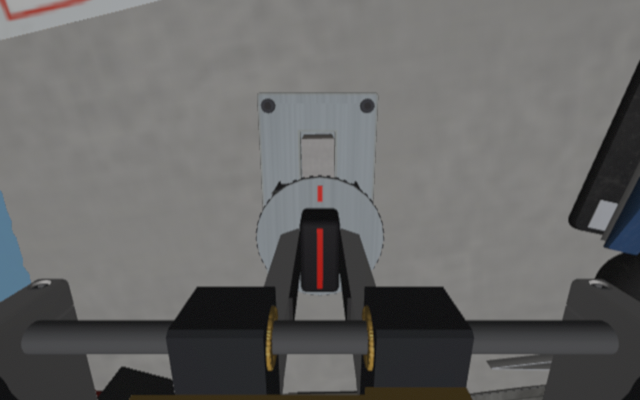

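>>> {"op": "carry_out", "data": {
  "deltas": "0 0 0.7 0 0 0 1; -0.3 -0.1 1.4 0 0 0 1; -0.6 -0.3 2.1 0 0 0 1; -1 -0.5 2.8 0 0 0 1; -1 -0.5 3.5 0 0 0 1; -1 -0.5 3.5 0 0 0 1; -1 -0.5 3.5 0 0 0 1; -1 -0.5 3.5 0 0 0 1"
}}

```text
time: 24.43
tool_pos: [0.535, -0.2915, 0.0249]
ee_rot: [3.138, -0.007, -0.158]
wrist_force: [-1.1, -0.6, 12.6]
width: 0.0219
```

```bash
python3 -c "
from h import *
did(-1,-.5,3.5,0,0,0)"
python3 capm.py w24;python3 -c "
from h import *
go(.5333,-.2903,.0234,-.1585)
s=snap('wrist');W=cloud(s)
d=np.hypot(W[...,0]-.5333,W[...,1]+.2903)
print('rim world z',np.median(W[(d<.039)&(d>.026)&(W[...,2]<.06)][:,2]))
import fx
rr=(abs(W[...,2]-.0433)<.004)&(d>.036)&(d<.08);fx.rect(W[rr],'block visible')
a=cv2.imread('pics/w24.png')[80:310,220:420];cv2.imwrite('pics/w24c.png',cv2.resize(a,None,fx=2.6,fy=2.6))
"
```

```text
rim z -25.55883915381967 5284
fit centre tool [0.5757 0.6599] rad 39.88668889064874 75
tilt [0.0048 0.0002]
bar top z -51.51197320037069 x [-20.6825  22.2093] y [-10.3941  10.8505]
t 24.48 meas [ 0.535  -0.2915  0.0249] [ 3.138  -0.0075 -0.1583] F [-0.7  0.4 11.4] Tq [0.14 0.49 0.04] w 0.0219
cmd [ 0.5324 -0.2896  0.0199] [ 3.1416  0.     -0.1582]
GO mm [ 1.    0.52 -3.5 ] rot [0.     0.     0.0003] n 0.08818530386645967 0.0023999999999867235
rim world z 0.05062051566290462
block visible 1321 c [ 570.9 -298. ] size 77.2 50.6 ang 80.65 median z 0.0429
```

View pics/w24c.png

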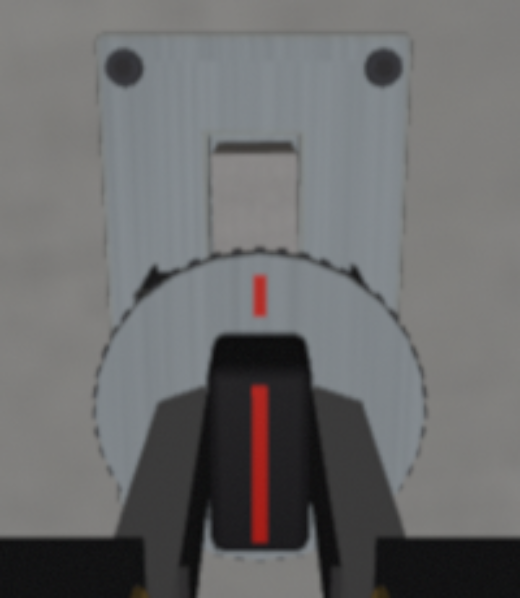

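```bash
python3 -c "
from h import *
s=snap('wrist','w25');W=cloud(s)
c,si=np.cos(-.1585),np.sin(-.1585)
dx=W[...,0]-.5333;dy=W[...,1]+.2903
fx_=(c*dx+si*dy)*1000;fy=(-si*dx+c*dy)*1000
m=(abs(W[...,2]-.043)<.003)&(abs(fy)<14)&(fx_>40)&(fx_<70)
print('block in fixture frame x',np.percentile(fx_[m],[1,99]),'y',np.percentile(fy[m],[1,99]),'z',np.median(W[m][:,2]))
go(.5333,-.2903,.02,-.1585)
s=snap('side','s25');a=cv2.imread('pics/s25.png')[90:300,240:400];cv2.imwrite('pics/s25c.png',cv2.resize(a,None,fx=2.8,fy=2.8))"
```

```text
block in fixture frame x [40.6663 63.411 ] y [-10.3492   9.418 ] z 0.04291809710060866
t 24.58 meas [ 0.535  -0.2915  0.025 ] [ 3.138  -0.0075 -0.1583] F [-1.   0.2 12.3] Tq [ 0.16  0.45 -0.05] w 0.0218
cmd [ 0.5324 -0.2896  0.0199] [ 3.1416  0.     -0.1582]
GO mm [ 1.    0.52 -0.1 ] rot [0.     0.     0.0003] n 0.02716016715677397 0.0023999999999867235
```

View pics/s25c.png

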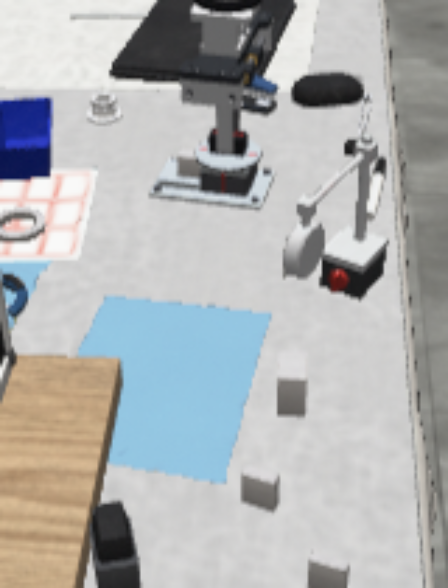

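>>> {"op": "carry_out", "data": {
  "deltas": "0 0 0.4 0 0 0 1; 0 0 0.8 0 0 0 1; 0 0 0.8 0 0 0 1; 0 0 0.8 0 0 0 1; 0 0 0.8 0 0 0 1; 0 0 0.8 0 0 0 1; 0 0 0.8 0 0 0 1; 0 0 0.8 0 0 0 1"
}}

```text
time: 25.3
tool_pos: [0.5351, -0.2915, 0.0249]
ee_rot: [3.138, -0.008, -0.158]
wrist_force: [-1.6, -0.1, 14.5]
width: 0.0214
```

```bash
python3 -c "
from h import *
o=robot.get_obs();print(o['time'],o['tool_pos'],o['ee_rot'],o['wrist_force'],o['width'],abs(o['qvel']).max())
print(robot.close_job())"
```

```text
25.3 [ 0.5351 -0.2915  0.0249] [ 3.1379 -0.0078 -0.1582] [-1.6141 -0.0636 14.4897] 0.021429239795036945 0.001518765012201379
the job is handed in; nothing more can be done
None
```

The 20 mm block is standing in the pocket and released. The cap is in the socket, turned a quarter turn clockwise and held fully down by its bar. I handed the job in at 25.3 s; it reported no verdict.

**Last checks**
- **Block:** its top reads 42.9 mm above the table (43 expected). It sits about 0.5 mm from the pocket's centre and is square.
- **Cap:** the rim's upper face reads 50.6 mm (50.5 when home). Its bar points along the fixture's x axis and tilt is under 0.01 rad. The fingers are shut on the bar at 21.4 mm, pressing with about 14.5 N, and the arm is still.
- **Other things:** the 10 mm, 12 mm and oversize blocks and the indicator were not touched. In the last side picture they look unmoved.

**What failed or disagreed**
- **First grasp missed:** the finger ends sit about 30 mm short of the reported TCP, as both the wrist and side depth images showed. The fingers closed just above the block without touching it. I allowed for the offset from then on.
- **Cap off-centre:** the image puts the cap's centre about 2.9 mm from my estimate of the socket's axis (limit 5 mm). A small sideways correction did not change it. The bore leaves about 2 mm of play, so part of that is probably measurement error.

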